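# Turn the cheese box over onto its lid and serve the cheese

## Robot

A 6-joint arm with a two-finger parallel gripper is mounted at the origin on a cart in front of the work surface, level with it; the furniture and walls round the work are solid. World frame = base frame: x ahead of the robot, y to its left, z up, the work surface at z = 0. Lengths are in mm, angles in degrees, forces in N, time in s.
With the tool pointing down it reaches from about 300 to 850 mm from the base axis. Payload 4.2 kg.
Tool frame: the origin (TCP) lies at the very end of the fingers, on their centre line; the grasp point (between the pads) lies 19 mm behind it (env.grip_depth is the distance from the TCP to the grasp point, in mm); y points along the fingers, z is the direction in which the jaws open and shut, and the axes are right-handed (so a half turn about y gives the same grasp; the last joint's range is limited). The gripper opens to 91 mm and grips with 3 to 60 N. Pads are 32 mm wide; open, the fingers measure 118 mm over their backs; the gripper's body (76 mm by 178 mm) begins 60 mm behind the grasp point.
Start: joints at [-66.864, 18.312, 89.639, -0, 72.044, -1.146], TCP at [236.461, -524.147, 213.976] pointing down, gripper open.
Joint ranges: [-177.97, 177.97], [-48.28, 115.42], [12.27, 149.76], [-77.06, 257.06], [2.81, 150.46], [-146.56, 146.56]. Speed limits (degrees/s): [147.25, 147.25, 180, 180, 180, 180].

## Interface

Orientations are given as [roll, pitch, yaw] about the fixed x, y, z axes, in that order (R = Rz(yaw) Ry(pitch) Rx(roll)).
In Python, from workcell import state, imaging, job, env gives the robot as it stands.
- The arm moves only by the shell command python3 -m pendant 'ROWS' [FORCE]. ROWS is JSON, a list of rows, each an object with "delta_pos": the shift along the tool's x, y, z in cm, a list of three; "twist": the turn, a rotation vector about the tool's x, y, z in degrees, a list of three; "grip": the opening in per cent of the stroke, from 0 (shut) to 100 (fully open). In form: [{"delta_pos": [tx, ty, tz], "twist": [wx, wy, wz], "grip": grip}, ...]. A call has exactly 5 rows; each row is the pose to reach, as a shift and turn from the pose commanded when the call began, along the tool's axes at that moment; what a row does not reach only later rows make up. A row lasts 1/10 s, in which the tool goes at most 50 mm and 8.59 degrees, less where a joint would pass 70% of its speed; a pose out of reach is approached as far as the arm can. A call with a gripper value outside its range is refused whole. The fingers move at their own pace and stop on an object; FORCE is the grip in N (left out, the last holds). Time passes only in rows, so rows that repeat a pose let the fingers close, or fill a call up. It gives the time, the measured TCP pose, the force and the opening at its end, in the units of the state.
- state(): the state, without advancing time (a new reading comes with each control period).
- imaging.grab_frame(name): name is "side" or "top"; returns (picture, depth): 420x560x3 uint8, red, green, blue; 420x560 float32, mm along the optical axis (not along the pixel's ray), 0 where there is no reading.
- imaging.camera_info(name): a dict with "fx", "fy", "cx", "cy" (pixels), "R" (3x3) and "t" (3): a world point X has camera coordinates R X + t. Camera axes: x right, y down, z forward; pixel columns grow to the right and rows downward; lengths in mm; the calibration is good to about 2 mm. A picture is of the moment at which its call begins. camera_info takes no time and is no camera call.
- job.job_done(): hands the job in, once; it reports no verdict.
The state is a dict: "time_s": time; "qpos": joint angles; "qvel": joint speeds; "effort": joint torques, N m; "ee_pos": TCP position; "ee_rot": TCP orientation; "force": force on the tool from outside, world axes, zero at the start; "torque": the same for the moment, N m; "gripper_width": finger opening in mm.
Only numpy, scipy, OpenCV 4.12 (cv2) and the standard library are available. Lean on these libraries where they do the work, as an engineer would, in place of code of your own. Each camera call takes 0.05 s, during which the arm holds its last target.

## Task

Turn the little cheese box upside down, keeping its loose lid shut all the while it is turned, and stand it on its lid on the chopping board. Then lift the white box straight off, so that the cheese is left standing in the upturned wooden lid well on the board, and set the empty box down, still upside down, clear of the lid and level on the board or the worktop. Leave the mug, the salt shaker and the teaspoon where they are.

Things in the scene. Friction and masses are not known exactly. Their poses are not given: they have to be found in the camera images.
- case_seam (a point): White ceramic cheese box, open on top, 56 mm (its x) by 62 mm (its y) by 26 mm high, walls 4 mm, about 280 g. Point: centre of its rim, 26 mm above its underside; z points from underside to rim. A collar (1.2 mm play) stands 8 mm up from the rim into the lid. Closed, box and lid make 56 x 62 x 50 mm with flush sides, but for a groove 10 mm high, 2 mm deep along the seam: pads laid evenly across it on the 62 mm sides hold both.
- lid_seam (a point): Loose wooden lid, a cap 56 mm (its x) by 62 mm (its y) by 24 mm, walls and top 4 mm, about 120 g; only its weight keeps it on; a moderate, even pinch across the seam (about 40 N) holds it better than a hard one. Point: centre of its open edge, which rests on the box's rim (coincides with the box's point when shut); z points from the open edge to the flat outer top, 24 mm away.
- cheese_center (a point): Block of hard cheese, 34 mm (its x) by 40 mm (its y) by 36 mm high, about 120 g, inside the closed box at the start (not to be seen); this point is its centre.
- board: Wooden chopping board, fixed, 240 mm (its x) by 340 mm (its y), 22 mm thick; origin at the centre of its underside, which lies on the worktop. It lies right of the box, its length running away from the robot.
- mug: Green and white mug, 78 x 116 x 101 mm high, left of the work; origin under its centre. Bystander.
- salt: Salt shaker, 44 mm across, 90 mm high, left of and beyond the box; origin under its centre. Bystander.
- spoon: Teaspoon, 132 x 28 x 11 mm, lying left of the box; origin under its centre. Bystander.
Not all that is in view belongs to the job. What is meant by the part that bears lid_seam is not blue, red or turquoise, and is the smaller of those in its own colour.

How it is judged (in metres and radians):
On the way:
1. the box stands upside down on its lid on the board, shut, with the cheese inside (angle between each of case_seam, lid_seam's own z axis and vertical above 3 rad and distance between case_seam and lid_seam below 0.004 m and distance between cheese_center and lid_seam below 0.02 m and height (world z) of lid_seam below 0.051 m and linear speed of lid below 0.03 m/s and x of lid_seam in the frame of board between -0.1 and 0.1 m and y of lid_seam in the frame of board between -0.15 and 0.15 m), for 0.3 s.
At the end, for the whole second after the job is handed in: Lid upside down on the board (within 0.09 rad), its centre within 100 mm (x) and 150 mm (y) of the board's; cheese in it, upside down (0.24 rad), within 16 mm of its centre; box upside down (0.09 rad) on board or worktop, 60 mm or more from the lid, touching neither; all released, at rest (angle between each of lid_seam, case_seam's own z axis and vertical above 3.05 rad and height (world z) of lid_seam between 0.04 and 0.051 m and x of lid_seam in the frame of board between -0.1 and 0.1 m and y of lid_seam in the frame of board between -0.15 and 0.15 m and horizontal distance between cheese_center and lid_seam below 0.016 m and height (world z) of cheese_center between 0.038 and 0.05 m and angle between cheese_center's own z axis and vertical above 2.9 rad and height (world z) of case_seam below 0.036 m and contact force between case and lid below 0.05 N and contact force between case and cheese below 0.05 N and horizontal distance between case_seam and lid_seam above 0.06 m and linear speed of each of case, lid, cheese below 0.02 m/s).
It fails at once if the lid comes away from the box (more than 8 mm) while the box is not upside down (distance between case_seam and lid_seam above 0.008 m and angle between case_seam's own z axis and vertical below 2.6 rad).
It fails at once if the mug, the salt shaker or the teaspoon is moved more than 30 mm (distance of any of mug, salt, spoon from where it was at the start of the episode above 0.03 m).
It also fails if it takes over 72 s, if anything falls off the work surface, if the arm or the gripper's body presses on something with over 40 N, if the wrist force passes 120 N, or if a joint passes its speed limit or range.

## Working session

There is one attempt and no reset: what is moved stays moved. The work goes in short steps, Python scripts to look and compute and a shell command to move; the robot and the scene stay as the last step left them, time stands still between calls to the robot, and variables do not carry over. Pictures are saved under pics/ and viewed, and the job is handed in when it is done.

```bash
ls; mkdir -p pics
python3 - <<'E'
from workcell import state, imaging, job, env
import cv2,numpy as np
print(state()); print(env.grip_depth)
for n in("side","top"):
    p,d=imaging.grab_frame(n); cv2.imwrite(f"pics/{n}0.png",p[:,:,::-1]); np.save(f"{n}0.npy",d); print(imaging.camera_info(n))
E
```

```text
pics
{'time_s': 0.0, 'qpos': array([-6.68624831e+01,  1.83496597e+01,  8.97050025e+01, -3.79702456e-03,
        7.20437657e+01, -1.14606359e+00]), 'qvel': array([ 0.00126845, -0.0566016 , -0.0209194 ,  0.04728962,  0.06183791,
       -0.01654686]), 'effort': array([ 1.41969871e-03, -4.12458622e+01, -2.31973171e+01,  7.27877906e-02,
        4.56800626e-02, -1.73515655e-04]), 'ee_pos': array([ 236.2553152 , -523.67662119,  213.14965353]), 'ee_rot': array([-9.00984805e+01, -1.64066095e-03, -1.55715244e+02]), 'force': array([-0.72586144, -0.62988298, -0.01540968]), 'torque': array([ 0.01031694,  0.00503544, -0.01208258]), 'gripper_width': 91.30327372756246}
18.8
{'fx': 498.5052879492999, 'fy': 498.5052879492999, 'cx': 283.2131654337744, 'cy': 211.55271729321913, 'R': array([[ 0.44140984, -0.89717355, -0.01539417],
       [-0.4501192 , -0.20655239, -0.8687513 ],
       [ 0.77624098,  0.39040458, -0.4950093 ]]), 't': array([-144.35927645,  296.01796904,  866.23085578])}
{'fx': 509.8079420369289, 'fy': 509.8079420369289, 'cx': 279.58628181641586, 'cy': 210.60956538831448, 'R': array([[ 0.02037548, -0.99978384, -0.00413777],
       [-0.9803335 , -0.01916618, -0.19641507],
       [ 0.1962933 ,  0.00805845, -0.98051211]]), 't': array([  83.65491659,  510.92347324, 1627.52541663])}
```

View pics/side0.png

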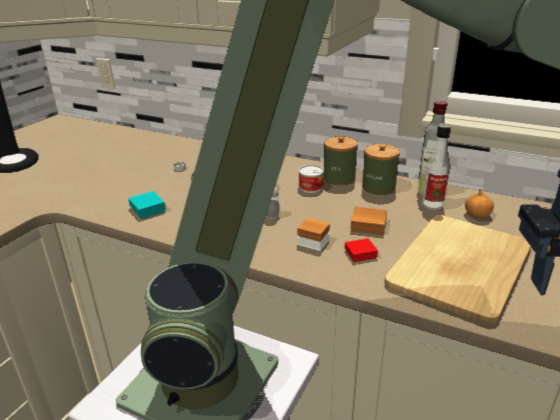

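View pics/top0.png

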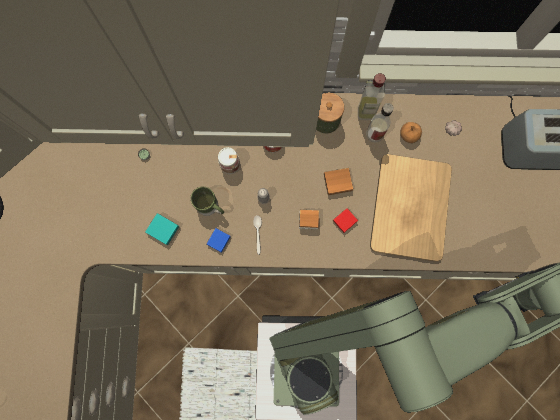

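Two things share the wood-brown colour: (310,218) in the top view, small with white ceramic beneath it in side view (313,235), and (339,181), which is larger. The blue, red and turquoise ones are ruled out. The smaller brown one fits, so I'll confirm it in a crop and measure.

```bash
cat > h.py <<'E'
import numpy as np,cv2
from workcell import state, imaging, job, env
from scipy.spatial.transform import Rotation as Ro
def ray(n,u,v,z):
    c=imaging.camera_info(n);R=np.array(c['R']);t=np.array(c['t'])
    C=-R.T@t; d=R.T@np.array([(u-c['cx'])/c['fx'],(v-c['cy'])/c['fy'],1.])
    return C+d*(z-C[2])/d[2]
def cloud(n,D):
    c=imaging.camera_info(n);R=np.array(c['R']);t=np.array(c['t'])
    v,u=np.mgrid[:D.shape[0],:D.shape[1]]
    P=np.stack([(u-c['cx'])/c['fx']*D,(v-c['cy'])/c['fy']*D,D],-1)
    return (P-t)@R
def fk():
    s=state();return s['ee_pos'],Ro.from_euler('xyz',s['ee_rot'],degrees=True)
def grab(n,name=None):
    p,d=imaging.grab_frame(n); b=p[:,:,::-1].copy()
    if name: cv2.imwrite(f"pics/{name}.png",b)
    return b,d
E
python3 - <<'E'
from h import *
a=cv2.imread('pics/side0.png');b=cv2.imread('pics/top0.png')
ca=cv2.resize(a[205:265,280:400],None,fx=6,fy=6,interpolation=cv2.INTER_CUBIC)[:, :720]
cb=cv2.resize(b[160:240,290:370],None,fx=7,fy=7,interpolation=cv2.INTER_CUBIC)
cv2.imwrite('pics/ca.png',ca);cv2.imwrite('pics/cb.png',cb)
D=np.load('top0.npy');P=cloud('top',D)
for n,(u,v) in dict(lid=(310,217),big=(339,181),board=(410,210),tab=(290,240)).items(): print(n,P[v,u].round(1))
# lid top mask
hsv=cv2.cvtColor(b,cv2.COLOR_BGR2HSV); print(hsv[214,310],hsv[217,305],hsv[226,310],hsv[240,290],hsv[210,410])
E
```

```text
lid [490.4  -6.6  47.4]
big [ 615.7 -102.8   42.4]
board [ 526.1 -343.    19.1]
tab [4.195e+02 5.730e+01 1.000e-01]
[ 14 158 200] [ 14 157 187] [ 13 158 152] [ 17  80 165] [ 17 115 193]
```

View pics/ca.png

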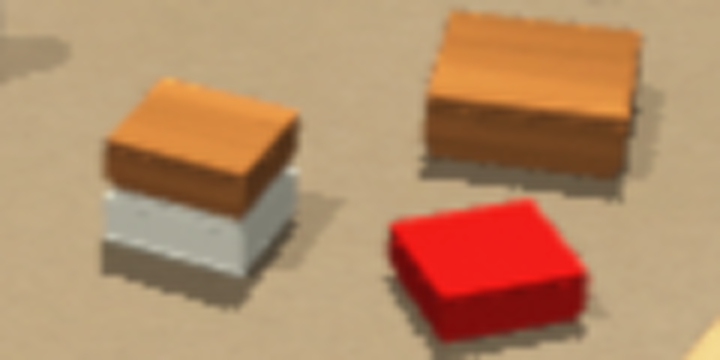

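View pics/cb.png

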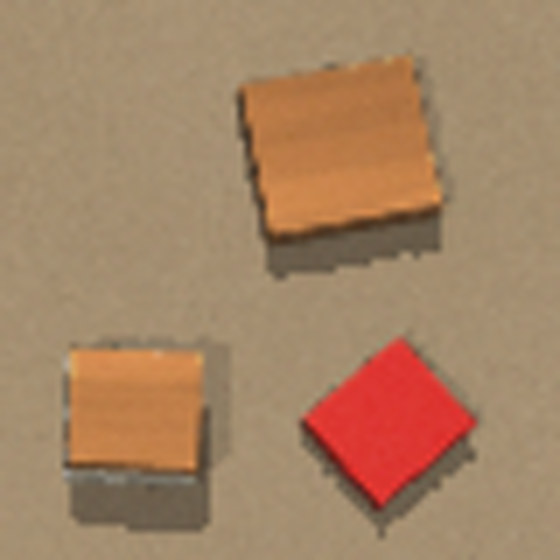

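Confirmed: the small brown-on-white closed box is at top (310,218) and side (313,235). The other brown one is larger and has no white part. Next I measure the box, board and bystanders.

Run:
```python
from h import *
b=cv2.imread('pics/top0.png');hsv=cv2.cvtColor(b,cv2.COLOR_BGR2HSV)
def rect(m,n,z):
    cs=cv2.findContours(m,0,cv2.CHAIN_APPROX_NONE)[0]; c=max(cs,key=cv2.contourArea)[:,0]
    W=np.array([ray(n,u,v,z)[:2] for u,v in c],np.float32)
    return cv2.minAreaRect(W),W.mean(0),cv2.contourArea(c)
m=((hsv[...,0]>8)&(hsv[...,0]<17)&(hsv[...,1]>140)&(hsv[...,2]>165)).astype(np.uint8)
mm=np.zeros_like(m);mm[200:235,292:328]=m[200:235,292:328]
print('lid top',rect(mm,'top',50))
# board by depth
D=np.load('top0.npy');P=cloud('top',D)
m=((P[...,2]>13)&(P[...,2]<30)).astype(np.uint8);k=np.zeros_like(m);k[145:265,365:460]=1
print('board d',rect(m*k,'top',22))
m=((hsv[...,1]>95)&(hsv[...,0]>12)&(hsv[...,0]<24)&(hsv[...,2]>150)).astype(np.uint8)*k
m=cv2.morphologyEx(m,cv2.MORPH_OPEN,np.ones((3,3)))
print('board c',rect(m,'top',22))
a=cv2.imread('pics/side0.png');hs=cv2.cvtColor(a,cv2.COLOR_BGR2HSV)
for u,v in[(297.5,228),(307,218.3),(329.5,224.3),(320.5,234)]: print('side corner',ray('side',u,v,50).round(1))
for v in(262,266,268): print('edge',ray('top',290,v,0).round(0))
for n,(u,v) in dict(red=(346,220)).items(): print(n,P[v,u].round(0))
s=state();R=Ro.from_euler('xyz',s['ee_rot'],degrees=True).as_matrix();print(R.round(3))
```

```text
lid top (((486.6077880859375, -3.2868080139160156), (53.40399169921875, 59.22720718383789), 0.7169727683067322), array([486.80573 ,  -2.033815], dtype=float32), 260.0)
board d (((538.6209716796875, -346.2581481933594), (240.79115295410156, 340.2438659667969), 81.91966247558594), array([ 535.0666, -346.3687], dtype=float32), 6883.0)
board c (((539.9388427734375, -347.5107421875), (238.56179809570312, 337.8190002441406), 81.94512176513672), array([ 536.96277, -347.50647], dtype=float32), 6755.5)
side corner [460.5  26.2  50. ]
side corner [512.6  24.   50. ]
side corner [509.1 -37.8  50. ]
side corner [458.7 -34.8  50. ]
edge [346.  56.   0.]
edge [332.  56.   0.]
edge [326.  56.   0.]
red [ 487. -128.   25.]
[[-0.912 -0.001  0.411]
 [-0.411  0.001 -0.912]
 [-0.    -1.    -0.002]]
```

```bash
cat >> h.py <<'E'
def delta(target,dirz=None,tooly=(0,0,-1)):
    """cm shift & rotvec deg in tool axes from measured pose to target tcp with jaw axis dirz (sign free)"""
    p,R=fk(); M=R.as_matrix()
    d=M.T@(np.array(target)-p)/10
    print('shift cm',d.round(2),end=' ')
    if dirz is not None:
        ty=np.array(tooly,float);ty/=np.linalg.norm(ty)
        for s in(1,-1):
            z=s*np.array(dirz,float); z-=ty*(z@ty); z/=np.linalg.norm(z)
            T=np.stack([np.cross(ty,z),ty,z],1)
            print('rv',s,Ro.from_matrix(M.T@T).as_rotvec(degrees=True).round(1),end=' ')
    print()
E
python3 - <<'E'
from h import *
b=cv2.imread('pics/top0.png');hsv=cv2.cvtColor(b,cv2.COLOR_BGR2HSV)
def rect(m,z):
    cs=cv2.findContours(m,0,cv2.CHAIN_APPROX_NONE)[0]; c=max(cs,key=cv2.contourArea)[:,0]
    W=np.array([ray('top',u,v,z)[:2] for u,v in c],np.float32)
    return cv2.minAreaRect(W)
k=np.zeros(b.shape[:2],np.uint8);k[205:238,328:362]=1
m=((hsv[...,0]<6)&(hsv[...,1]>180)).astype(np.uint8)*k
r=rect(m,25);print('red',r,cv2.boxPoints(r).round(0).tolist())
k[:]=0;k[160:205,320:360]=1
m=((hsv[...,0]>8)&(hsv[...,0]<17)&(hsv[...,1]>140)).astype(np.uint8)*k
r=rect(m,42);print('big',r,cv2.boxPoints(r).round(0).tolist())
D=np.load('top0.npy');P=cloud('top',D)
for n,(u,v) in dict(salt=(263,193),spoon=(258,235),mug=(204,200),blue=(218,240)).items(): print(n,P[v,u].round(0))
import math
a=0
E
```

```text
red ((486.6328430175781, -124.15078735351562), (54.064571380615234, 62.57583236694336), 41.48398208618164) [[446.0, -119.0], [487.0, -165.0], [528.0, -130.0], [486.0, -83.0]]
big ((616.2910766601562, -99.5143051147461), (78.62794494628906, 84.44019317626953), 10.795354843139648) [[570.0, -65.0], [586.0, -148.0], [663.0, -134.0], [647.0, -51.0]]
salt [558. 148.  90.]
spoon [433. 165.  10.]
mug [550. 352.   5.]
blue [412. 296.  22.]
```

Run:
```python
from h import *
delta((487,-124,100),(0.749,0.663,0))
```

```text
shift cm [-39.29  11.36 -26.11] rv 1 [ 1.000e-01 -1.072e+02 -1.000e-01] rv -1 [ 0.1 72.8  0.1]
```

```bash
python3 -m pendant '[{"delta_pos":[-4,0.5,-2.5],"twist":[0,-8,0],"grip":100},{"delta_pos":[-8,1,-5],"twist":[0,-16,0],"grip":100},{"delta_pos":[-12,1.5,-7.5],"twist":[0,-24,0],"grip":100},{"delta_pos":[-16,2,-10],"twist":[0,-32,0],"grip":100},{"delta_pos":[-20,2.5,-13],"twist":[0,-40,0],"grip":100}]' 30
python3 - <<'E'
from h import *
print(state()['qpos'].tolist(),state()['ee_pos'].tolist(),state()['ee_rot'].tolist())
delta((487,-124,100),(0.749,0.663,0))
E
```

```text
time_s: 0.6
ee_pos: [366.0, -322.2, 188.5]
ee_rot: [-90.0, 0.0, -115.4]
force: [1.5, -0.2, 0.2]
gripper_width: 91.6
[-42.71506026056672, 11.543930720689803, 102.96853816087051, 0.0058184045242082845, 65.47966135620455, -17.284016191622296] [365.9602058366086, -322.18242148390124, 188.52840504755292] [-89.99091282170083, 0.0027168001176648515, -115.43345822226838]
shift cm [-23.1    8.85   2.42] rv 1 [ -0.  -66.9   0. ] rv -1 [ -0.  113.1  -0. ]
```

```bash
python3 -m pendant '[{"delta_pos":[-4.6,1,0.5],"twist":[0,-8.5,0],"grip":100},{"delta_pos":[-9.2,2,1],"twist":[0,-17,0],"grip":100},{"delta_pos":[-13.9,3,1.5],"twist":[0,-25.5,0],"grip":100},{"delta_pos":[-18.5,4,2],"twist":[0,-34,0],"grip":100},{"delta_pos":[-23.1,5,2.4],"twist":[0,-42.5,0],"grip":100}]' && python3 -m pendant '[{"delta_pos":[0,1,0],"twist":[0,-8.5,0],"grip":100},{"delta_pos":[0,2,0],"twist":[0,-17,0],"grip":100},{"delta_pos":[0,3,0],"twist":[0,-24.4,0],"grip":100},{"delta_pos":[0,3.9,0],"twist":[0,-24.4,0],"grip":100},{"delta_pos":[0,3.9,0],"twist":[0,-24.4,0],"grip":100}]'
python3 - <<'E'
from h import *
print(state()['qpos'].tolist(),state()['ee_pos'].tolist(),state()['ee_rot'].tolist())
delta((487,-124,6),(0.749,0.663,0))
E
```

```text
time_s: 1.1
ee_pos: [487.7, -124.1, 138.4]
ee_rot: [-90.0, -0.0, -72.9]
force: [0.3, 0.3, -0.6]
gripper_width: 90.9
time_s: 1.6
ee_pos: [486.0, -125.6, 98.6]
ee_rot: [-90.1, 0.1, -49.0]
force: [-1.3, -0.0, 0.9]
gripper_width: 90.9
[-15.80741856546345, 18.018780718913376, 108.56741079805147, -0.0017354362919845458, 53.593451747511104, -56.82670912734164] [485.9759681134093, -125.64181442579714, 98.63521735281363] [-90.09946257254524, 0.1496023660824872, -48.979807099363576]
shift cm [-0.03  9.26  0.2 ] rv 1 [ 0.1 -0.5 -0.2] rv -1 [  0.2 179.5   0.2]
```

```bash
python3 -m pendant '[{"delta_pos":[0,2.4,0.1],"twist":[0,0,0],"grip":100},{"delta_pos":[0,4.8,0.1],"twist":[0,0,0],"grip":100},{"delta_pos":[0,7.2,0.1],"twist":[0,0,0],"grip":100},{"delta_pos":[0,9,0.1],"twist":[0,0,0],"grip":100},{"delta_pos":[0,9,0.1],"twist":[0,0,0],"grip":50}]' && python3 -m pendant '[{"delta_pos":[0,0,0],"twist":[0,0,0],"grip":40},{"delta_pos":[0,0,0],"twist":[0,0,0],"grip":40},{"delta_pos":[0,0,0],"twist":[0,0,0],"grip":40},{"delta_pos":[0,0,0],"twist":[0,0,0],"grip":40},{"delta_pos":[0,0,0],"twist":[0,0,0],"grip":40}]' 25
```

```text
time_s: 2.1
ee_pos: [486.2, -125.0, 8.3]
ee_rot: [-90.1, 0.2, -48.9]
force: [-0.8, 0.3, 0.6]
gripper_width: 86.0
time_s: 2.6
ee_pos: [488.7, -125.4, 11.0]
ee_rot: [-89.9, -0.1, -48.8]
force: [-0.6, 0.9, 5.0]
gripper_width: 55.8
```

```bash
python3 -m pendant '[{"delta_pos":[0,-3,0],"twist":[0,0,0],"grip":40},{"delta_pos":[0,-6,0],"twist":[0,0,0],"grip":40},{"delta_pos":[0,-9,0],"twist":[0,0,0],"grip":40},{"delta_pos":[0,-10,0],"twist":[0,0,0],"grip":40},{"delta_pos":[0,-10,0],"twist":[0,0,0],"grip":40}]'
python3 - <<'E'
from h import *
grab('side','s1')
print(state()['qpos'].tolist(),state()['ee_pos'].tolist(),state()['ee_rot'].tolist())
delta((625,-400,100),(0.99,-.14,0))
E
```

```text
time_s: 3.1
ee_pos: [488.5, -125.4, 111.0]
ee_rot: [-89.9, -0.1, -48.8]
force: [0.2, 0.0, -0.7]
gripper_width: 55.8
[-15.708559745290223, 17.3219392997255, 107.71143346989766, -0.007825729947944157, 54.97929982972141, -56.88465732884849] [487.4223516049609, -125.17964789927937, 109.58351813622247] [-90.01229054740953, 0.0071136551940441045, -48.819411500651206]
shift cm [29.74  0.96 -7.74] rv 1 [ 0.  49.2 -0. ] rv -1 [  -0.  -130.8   -0. ]
```

View pics/s1.png

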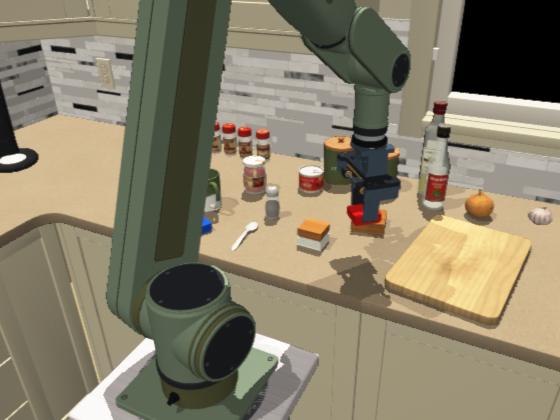

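```bash
python3 -m pendant '[{"delta_pos":[4,0,-1],"twist":[0,8.5,0],"grip":40},{"delta_pos":[8,0,-2],"twist":[0,17,0],"grip":40},{"delta_pos":[12,0,-3.1],"twist":[0,25.5,0],"grip":40},{"delta_pos":[16,0,-4.2],"twist":[0,34,0],"grip":40},{"delta_pos":[20,0,-5.2],"twist":[0,42.5,0],"grip":40}]'
python3 - <<'E'
from h import *
print(state()['qpos'].tolist(),state()['ee_pos'].tolist(),state()['ee_rot'].tolist())
delta((625,-400,34),(0.99,-.14,0))
E
```

```text
time_s: 3.65
ee_pos: [579.6, -310.9, 107.0]
ee_rot: [-90.2, 0.1, -91.7]
force: [1.3, -0.1, -0.9]
gripper_width: 55.8
[-29.212845692863812, 30.194582516653945, 86.39275761402996, -0.0031883627531782478, 63.692415532498934, -27.531683274085594] [579.5878484052314, -310.93464230069765, 106.97964612034006] [-90.24939321521161, 0.12678527504795886, -91.68001832283224]
shift cm [8.79 7.26 4.83] rv 1 [ 0.3  6.4 -0.1] rv -1 [  -0.2 -173.6   -0.4]
```

```bash
python3 -m pendant '[{"delta_pos":[4,0.6,2.2],"twist":[0,6.4,0],"grip":40},{"delta_pos":[8.8,1.5,4.8],"twist":[0,6.4,0],"grip":40},{"delta_pos":[8.8,4.5,4.8],"twist":[0,6.4,0],"grip":40},{"delta_pos":[8.8,6.8,4.8],"twist":[0,6.4,0],"grip":40},{"delta_pos":[8.8,7.3,4.8],"twist":[0,6.4,0],"grip":40}]'; python3 -m pendant '[{"delta_pos":[0,0,0],"twist":[0,0,0],"grip":70},{"delta_pos":[0,0,0],"twist":[0,0,0],"grip":85},{"delta_pos":[0,0,0],"twist":[0,0,0],"grip":100},{"delta_pos":[0,0,0],"twist":[0,0,0],"grip":100},{"delta_pos":[0,-4,0],"twist":[0,0,0],"grip":100}]';  python3 - <<'E'
from h import *
print(state()['qpos'].tolist(),state()['ee_pos'].tolist(),state()['ee_rot'].tolist())
grab('side','s2');grab('top','t2')
delta((486,-4,110),(1,-.03,0))
E
```

```text
time_s: 4.15
ee_pos: [624.2, -399.0, 32.1]
ee_rot: [-90.4, 0.1, -97.7]
force: [-3.9, -1.1, 9.4]
gripper_width: 55.7
time_s: 4.65
ee_pos: [623.0, -396.7, 71.4]
ee_rot: [-90.6, 0.3, -97.7]
force: [0.0, -0.3, 0.4]
gripper_width: 90.6
[-33.378412099327115, 38.979768525653874, 75.12035250056081, -0.0034654933822640035, 66.60862032757232, -25.671934301381903] [622.9873253088618, -396.6985231276553, 71.43213422635121] [-90.64015755671853, 0.30418172425598866, -97.70678160167463]
shift cm [-37.39  -3.06 -19.5 ] rv 1 [-0.6 -6.   0.3] rv -1 [ -0.5 174.   -0.8]
```

View pics/s2.png

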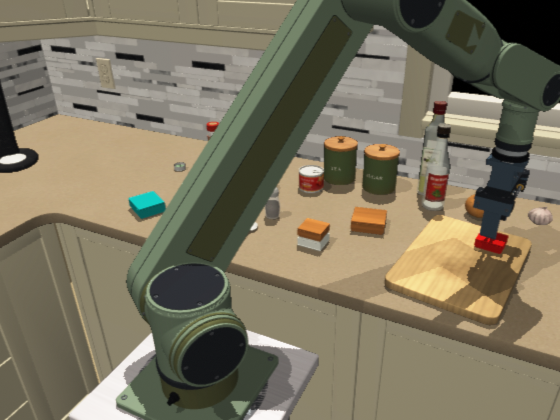

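Run:
```python
import numpy as np
from scipy.optimize import least_squares
Q=np.array([[-66.8625,18.3497,89.7050,72.0438],[-42.715,11.544,102.9685,65.4797],[-15.8074,18.0188,108.5674,53.5935],[-15.7086,17.3219,107.7114,54.9793],[-29.2128,30.1946,86.3928,63.6924],[-33.3784,38.9798,75.1204,66.6086]])
X=np.array([[236.255,-523.677,213.15],[365.96,-322.18,188.528],[485.976,-125.642,98.635],[487.42,-125.18,109.58],[579.588,-310.935,106.98],[622.99,-396.70,71.43]])
r=np.hypot(X[:,0],X[:,1]);z=X[:,2]
a=np.radians(Q[:,1]);b=a+np.radians(Q[:,2])
A=[];y=[]
for i in range(6):
    A.append([1,0,np.sin(a[i]),np.sin(b[i]),np.cos(b[i])]);y.append(r[i])
    A.append([0,1,np.cos(a[i]),np.cos(b[i]),-np.sin(b[i])]);y.append(z[i])
A=np.array(A);s,res,rk,sv=np.linalg.lstsq(A,y,rcond=None);print(s,rk,sv,(A@s-y).round(2))
```

```text
[   2.80060315 -188.98928836  584.23394299  415.78371408   25.22285758] 5 [4.22271019 3.45861505 0.37682632 0.19488961 0.16346442] [-0.28 -0.45 -0.01 -0.56  0.39 -0.12 -0.52 -0.17 -0.56  0.35  0.98  0.94]
```

```bash
cat > kin.py <<'E'
import numpy as np
from scipy.optimize import least_squares
from scipy.spatial.transform import Rotation as Ro
L6=400.
lo=np.array([-177.97,-48.28,12.27,-77.06,2.81,-146.56]);hi=np.array([177.97,115.42,149.76,257.06,150.46,146.56])
P=[2.8,-189+L6,584,416,25]
def fkq(q):
    F=Ro.from_euler('ZYYZYZ'[:3],[q[0],q[1],q[2]],degrees=True) if 0 else Ro.from_euler('ZY',[q[0],q[1]],degrees=True)
    up=F; fo=F*Ro.from_euler('Y',q[2],degrees=True)
    w=fo*Ro.from_euler('ZYZ',[q[3],q[4],q[5]],degrees=True)
    base=Ro.from_euler('Z',q[0],degrees=True).apply([P[0],0,P[1]])
    p=base+up.apply([0,0,P[2]])+fo.apply([P[4],0,P[3]])+w.apply([0,0,L6])
    m=w.as_matrix();return p,np.stack([-m[:,1],m[:,2],-m[:,0]],1)
def ik(p,M,q0):
    def f(q):
        a,B=fkq(q);return np.r_[(a-p)/10,(Ro.from_matrix(B@M.T).as_rotvec(degrees=True))/2]
    best=None
    for k in range(30):
        s=q0 if k==0 else np.random.default_rng(k).uniform(lo,hi)
        r=least_squares(f,np.clip(s,lo+.1,hi-.1),bounds=(lo,hi))
        if best is None or r.cost<best.cost:best=r
        if best.cost<1e-3:break
    return best.x,best.cost
def tool(az,down,roll,p):
    a,d=np.radians([az,down]); y=np.array([np.cos(a)*np.cos(d),np.sin(a)*np.cos(d),-np.sin(d)])
    z=np.array([-np.sin(a),np.cos(a),0])*(1 if roll==0 else -1)
    return np.array(p)+19*y,np.stack([np.cross(y,z),y,z],1)
E
python3 - <<'E'
from kin import *
for az in(-70,-85,-98):
  for g in((451,-254),(500,-262)):
    for down,z in((12,48),(5,55),(8,150)):
      for roll in(0,1):
        p,M=tool(az,down,roll,(*g,z));q,c=ik(p,M,[0,0,100,90,90,0]);print(az,g,down,z,roll,q.round(0),round(c,3))
E
```

```text
-70 (451, -254) 12 48 0 [ 14.  60. 144. 257.  81. 114.] 1.474
-70 (451, -254) 12 48 1 [ 14.  60. 144. 257.  81. -66.] 1.474
-70 (451, -254) 5 55 0 [ 14.  65. 144. 257.  89. 120.] 4.62
-70 (451, -254) 5 55 1 [ 14.  65. 144. 257.  89. -60.] 4.62
-70 (451, -254) 8 150 0 [ 14.  48. 147. 257.  84. 105.] 4.064
-70 (451, -254) 8 150 1 [ 14.  48. 147. 257.  84. -75.] 4.064
-70 (500, -262) 12 48 0 [ 12.  57. 137. 257.  80. 105.] 0.775
-70 (500, -262) 12 48 1 [ 12.  57. 137. 257.  80. -75.] 0.775
-70 (500, -262) 5 55 0 [ 12.  63. 137. 257.  88. 110.] 2.303
-70 (500, -262) 5 55 1 [ 12.  63. 137. 257.  88. -70.] 2.303
-70 (500, -262) 8 150 0 [ 12.  46. 140. 257.  83.  97.] 2.359
-70 (500, -262) 8 150 1 [ 12.  46. 140. 257.  83. -83.] 2.359
-85 (451, -254) 12 48 0 [ 16.  55. 126. -77.  78.  91.] 0.728
-85 (451, -254) 12 48 1 [ 16.  55. 126. -77.  78. -89.] 0.728
-85 (451, -254) 5 55 0 [ 17.  60. 125. -77.  84.  95.] 0.423
-85 (451, -254) 5 55 1 [ 17.  60. 125. -77.  84. -85.] 0.423
-85 (451, -254) 8 150 0 [ 16.  46. 128. -77.  83.  84.] 0.093
-85 (451, -254) 8 150 1 [ 16.  46. 128. -77.  83. -96.
[... 421 characters left out ...]
 -68.  81.  83.] 0.0
-98 (451, -254) 12 48 1 [ 13.  55. 117. -68.  81. -97.] 0.0
-98 (451, -254) 5 55 0 [ 14.  60. 115. -68.  87.  85.] 0.0
-98 (451, -254) 5 55 1 [ 14.  60. 115. -68.  87. -95.] 0.0
-98 (451, -254) 8 150 0 [ 13.  47. 117. -67.  88.  75.] 0.0
-98 (451, -254) 8 150 1 [  13.   47.  117.  -67.   88. -105.] 0.0
-98 (500, -262) 12 48 0 [ 11.  56. 110. -69.  83.  77.] 0.0
-98 (500, -262) 12 48 1 [  11.   56.  110.  -69.   83. -103.] 0.0
-98 (500, -262) 5 55 0 [ 12.  60. 109. -70.  89.  80.] 0.0
-98 (500, -262) 5 55 1 [  12.   60.  109.  -70.   89. -100.] 0.0
-98 (500, -262) 8 150 0 [ 11.  48. 111. -69.  89.  70.] 0.0
-98 (500, -262) 8 150 1 [  11.   48.  111.  -69.   89. -110.] 0.0
```

Run:
```python
from kin import *
for az in(30,37,45):
    for down,z in((0,46),(2,50),(0,150),(0,200)):
      for roll in(0,1):
        p,M=tool(az,down,roll,(400,-407,z));q,c=ik(p,M,[-80,50,80,90,90,0]);print(az,down,z,roll,q.round(0),round(c,3),(p-400*M[:,1]).round(0))
```

```text
30 0 46 0 [-83.  65. 102.  67.  95. 102.] 0.0 [  70. -598.   46.]
30 0 46 1 [-83.  65. 102.  67.  95. -78.] 0.0 [  70. -598.   46.]
30 2 50 0 [-83.  63. 103.  67.  94. 103.] 0.0 [  70. -597.   63.]
30 2 50 1 [-83.  63. 103.  67.  94. -77.] 0.0 [  70. -597.   63.]
30 0 150 0 [-83.  55. 105.  68.  98. 109.] 0.0 [  70. -598.  150.]
30 0 150 1 [-83.  55. 105.  68.  98. -71.] 0.0 [  70. -598.  150.]
30 0 200 0 [-83.  50. 105.  69. 100. 113.] 0.0 [  70. -598.  200.]
30 0 200 1 [-83.  50. 105.  69. 100. -67.] 0.0 [  70. -598.  200.]
37 0 46 0 [-81.  66.  96.  63.  99. 106.] 0.0 [  96. -636.   46.]
37 0 46 1 [-81.  66.  96.  63.  99. -74.] 0.0 [  96. -636.   46.]
37 2 50 0 [-81.  64.  96.  62.  97. 107.] 0.0 [  96. -636.   63.]
37 2 50 1 [-81.  64.  96.  62.  97. -73.] 0.0 [  96. -636.   63.]
37 0 150 0 [-81.  56.  98.  64. 102. 113.] 0.0 [  96. -636.  150.]
37 0 150 1 [-81.  56.  98.  64. 102. -67.] 0.0 [  96. -636.  150.]
37 0 200 0 [-81.  52.  99.  65. 104. 116.] 0.0 [  96. -636.  200.]
37 0 200 1 [-81.  52.  99.  65. 104. -64.] 0.0 [  96. -636.  200.]
45 0 46 0 [-79.  67.  89.  58. 103. 110.] 0.0 [ 131. -676.   46.]
45 0 46 1 [-79.  67.  89.  58. 103. -70.] 0.0 [ 131. -676.   46.]
45 2 50 0 [-79.  66.  89.  58. 102. 111.] 0.0 [ 131. -676.   63.]
45 2 50 1 [-79.  66.  89.  58. 102. -69.] 0.0 [ 131. -676.   63.]
45 0 150 0 [-79.  58.  91.  60. 107. 116.] 0.0 [ 131. -676.  150.]
45 0 150 1 [-79.  58.  91.  60. 107. -64.] 0.0 [ 131. -676.  150.]
45 0 200 0 [-79.  54.  92.  61. 109. 120.] 0.0 [ 131. -676.  200.]
45 0 200 1 [-79.  54.  92.  61. 109. -60.] 0.0 [ 131. -676.  200.]
```

```bash
python3 -m pendant '[{"delta_pos":[-4,-3,-2],"twist":[-0.6,-1,0.3],"grip":100},{"delta_pos":[-8.7,-3,-4.5],"twist":[-0.6,-2,0.3],"grip":100},{"delta_pos":[-13,-3,-6.7],"twist":[-0.6,-3,0.3],"grip":100},{"delta_pos":[-17.4,-3,-9],"twist":[-0.6,-4,0.3],"grip":100},{"delta_pos":[-21.8,-3,-11.3],"twist":[-0.6,-5,0.3],"grip":100}]' 40;  python3 - <<'E'
from h import *
delta((486,-4.5,110),(1,-.03,0))
E
```

```text
time_s: 5.25
ee_pos: [544.3, -170.0, 107.5]
ee_rot: [-90.5, 0.3, -92.7]
force: [1.3, 0.7, -0.0]
gripper_width: 91.4
shift cm [-16.26  -0.1   -6.6 ] rv 1 [ 0.5 -1.  -0.3] rv -1 [  0.5 179.    0.8]
```

```bash
python3 -m pendant '[{"delta_pos":[-4.1,0,-1.6],"twist":[0.4,-1,-0.3],"grip":100},{"delta_pos":[-8.2,0,-3.3],"twist":[0.4,-1,-0.3],"grip":100},{"delta_pos":[-12.2,0,-5],"twist":[0.4,-1,-0.3],"grip":100},{"delta_pos":[-16.2,0,-6.6],"twist":[0.4,-1,-0.3],"grip":100},{"delta_pos":[-16.2,0,-6.6],"twist":[0.4,-1,-0.3],"grip":100}]';  python3 - <<'E'
from h import *
for i in range(4): delta((486,-4.5,8),(1,-.03,0))
grab('side','s3');b,d=grab('top','t3');print(state()['ee_rot'])
cv2.imwrite('pics/s3c.png',cv2.resize(cv2.imread('pics/s3.png')[150:270,240:400],None,fx=5,fy=5,interpolation=cv2.INTER_CUBIC))
E
```

```text
time_s: 5.75
ee_pos: [484.6, -3.0, 109.0]
ee_rot: [-90.2, 0.1, -91.4]
force: [0.1, -0.3, 0.3]
gripper_width: 91.3
shift cm [ 0.16 10.1   0.18] rv 1 [ 0.2  0.3 -0.1] rv -1 [  -0.2 -179.7   -0.3] 
shift cm [ 0.16 10.1   0.18] rv 1 [ 0.2  0.3 -0.1] rv -1 [  -0.2 -179.7   -0.3] 
shift cm [ 0.16 10.1   0.18] rv 1 [ 0.2  0.3 -0.1] rv -1 [  -0.2 -179.7   -0.3] 
shift cm [ 0.16 10.1   0.18] rv 1 [ 0.2  0.3 -0.1] rv -1 [  -0.2 -179.7   -0.3] 
[-9.00712423e+01  4.90315120e-03 -9.15820454e+01]
```

View pics/s3c.png

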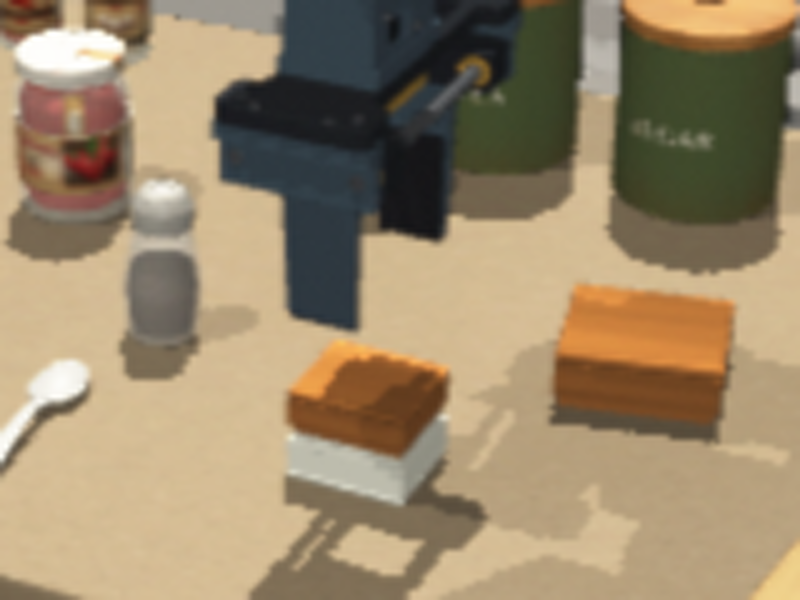

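The box stands directly under the open jaws, with the lid at crop (370,400). I'll descend and grip across the seam.

```bash
python3 -m pendant '[{"delta_pos":[0.1,3,0.1],"twist":[0,0,0],"grip":100},{"delta_pos":[0.1,6,0.1],"twist":[0,0,0],"grip":100},{"delta_pos":[0.1,8.5,0.1],"twist":[0,0,0],"grip":100},{"delta_pos":[0.1,10.1,0.1],"twist":[0,0,0],"grip":100},{"delta_pos":[0.1,10.1,0.1],"twist":[0,0,0],"grip":100}]' 40 && python3 -m pendant '[{"delta_pos":[0,0,0],"twist":[0,0,0],"grip":75},{"delta_pos":[0,0,0],"twist":[0,0,0],"grip":65},{"delta_pos":[0,0,0],"twist":[0,0,0],"grip":58},{"delta_pos":[0,0,0],"twist":[0,0,0],"grip":50},{"delta_pos":[0,0,0],"twist":[0,0,0],"grip":50}]' 40;python3 -m pendant '[{"delta_pos":[0,0,0],"twist":[0,0,0],"grip":50},{"delta_pos":[0,0,0],"twist":[0,0,0],"grip":50},{"delta_pos":[0,-0.5,0],"twist":[0,0,0],"grip":50},{"delta_pos":[0,-1.5,0],"twist":[0,0,0],"grip":50},{"delta_pos":[0,-3,0],"twist":[0,0,0],"grip":50}]' 40
python3 - <<'E'
from h import *
grab('side','s4')
cv2.imwrite('pics/s4c.png',cv2.resize(cv2.imread('pics/s4.png')[150:270,240:400],None,fx=5,fy=5,interpolation=cv2.INTER_CUBIC))
E
```

```text
time_s: 6.35
ee_pos: [486.5, -9.1, 5.7]
ee_rot: [-90.4, 0.0, -91.8]
force: [0.4, 0.3, -0.5]
gripper_width: 91.4
time_s: 6.85
ee_pos: [488.1, -7.8, 8.2]
ee_rot: [-90.1, 0.0, -91.7]
force: [-1.0, -0.6, -0.3]
gripper_width: 55.8
time_s: 7.35
ee_pos: [485.8, -7.7, 37.0]
ee_rot: [-90.4, 0.0, -91.7]
force: [-0.6, -0.1, -5.6]
gripper_width: 55.9
```

View pics/s4c.png

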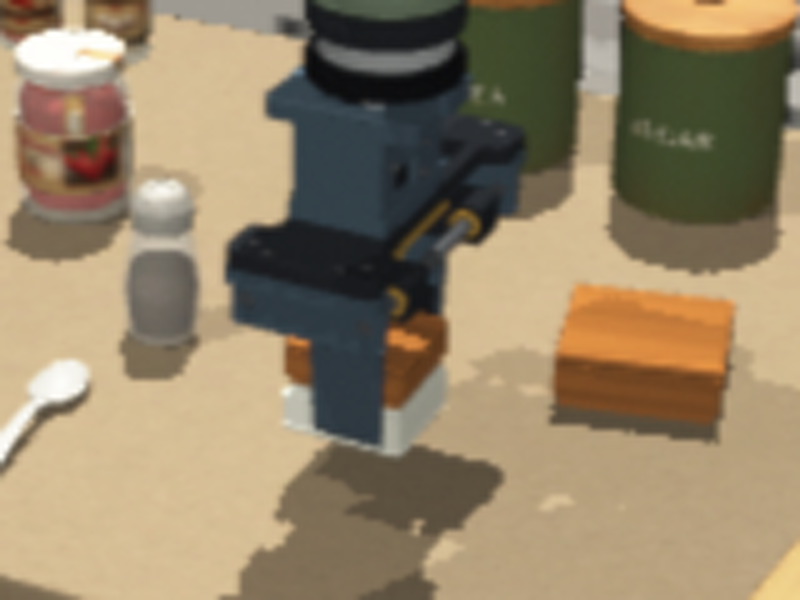

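```bash
python3 -m pendant '[{"delta_pos":[0,-3,0],"twist":[0,2,0],"grip":50},{"delta_pos":[0.5,-6,0],"twist":[0,6,0],"grip":50},{"delta_pos":[3,-8,-0.5],"twist":[0,11,0],"grip":50},{"delta_pos":[6.5,-8,-1.2],"twist":[0,17,0],"grip":50},{"delta_pos":[10,-8,-2],"twist":[0,23,0],"grip":50}]'
python3 - <<'E'
from h import *
print(state()['qpos'].round(0))
delta((400,-407,100),(.602,-.799,0))
E
```

```text
time_s: 7.9
ee_pos: [464.4, -107.9, 118.1]
ee_rot: [-90.1, -0.0, -114.9]
force: [-0.5, -0.9, -6.4]
gripper_width: 55.9
[-14.  15. 110.  -0.  55.  10.]
shift cm [29.85  1.81  6.74] rv 1 [ 0.1 28.1  0.1] rv -1 [ 1.000e-01 -1.519e+02 -2.000e-01]
```

```bash
python3 -m pendant '[{"delta_pos":[4,0,0.9],"twist":[0,5,0],"grip":50},{"delta_pos":[8,0,1.8],"twist":[0,10,0],"grip":50},{"delta_pos":[12,0,2.7],"twist":[0,15,0],"grip":50},{"delta_pos":[16,0,3.6],"twist":[0,20,0],"grip":50},{"delta_pos":[20,0,4.5],"twist":[0,25,0],"grip":50}]'
python3 - <<'E'
from h import *
delta((400,-407,90),(.602,-.799,0))
E
```

```text
time_s: 8.4
ee_pos: [420.8, -308.7, 117.0]
ee_rot: [-90.2, -0.1, -139.9]
force: [1.1, -0.1, -5.5]
gripper_width: 55.9
shift cm [7.91 2.7  6.2 ] rv 1 [0.2 3.1 0.1] rv -1 [   0.2 -176.9   -0.4]
```

```bash
python3 -m pendant '[{"delta_pos":[2.6,0.8,2],"twist":[0,1.5,0],"grip":50},{"delta_pos":[5.2,1.5,4],"twist":[0,3,0],"grip":50},{"delta_pos":[7.9,2.2,6.2],"twist":[0,3,0],"grip":50},{"delta_pos":[7.9,3,6.2],"twist":[0,3,0],"grip":50},{"delta_pos":[7.9,4,6.2],"twist":[0,3,0],"grip":50}]'
python3 - <<'E'
from h import *
grab('side','s5');grab('top','t5')
cv2.imwrite('pics/s5c.png',cv2.resize(cv2.imread('pics/s5.png')[170:330,360:560],None,fx=4,fy=4,interpolation=cv2.INTER_CUBIC))
delta((400,-407,31),(.602,-.799,0))
E
```

```text
time_s: 8.9
ee_pos: [401.0, -406.1, 76.5]
ee_rot: [-90.2, -0.1, -142.8]
force: [-0.3, 0.9, -6.2]
gripper_width: 55.7
shift cm [0.21 4.43 0.27] rv 1 [0.5 0.3 0.1] rv -1 [   0.2 -179.7   -0.7]
```

View pics/s5c.png

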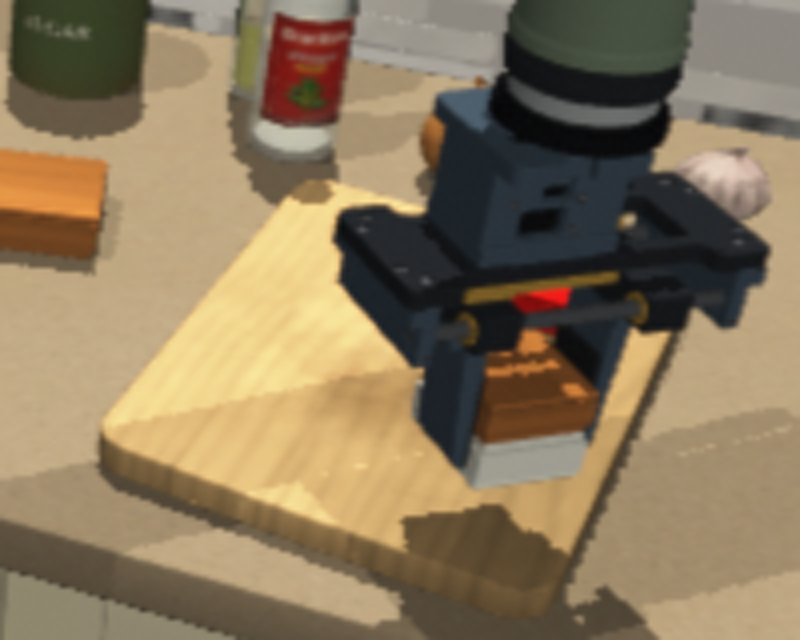

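View pics/t5.png

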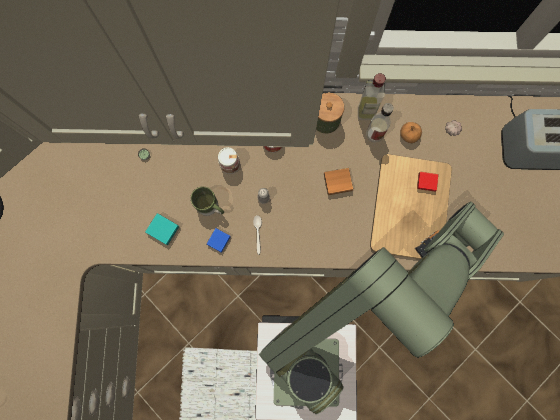

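The box is shut in the jaws above the front-right corner of the board, with the board corner at crop (545,600). Now I set it down upright.

```bash
python3 -m pendant '[{"delta_pos":[0.1,1.5,0.2],"twist":[0.2,0,0],"grip":50},{"delta_pos":[0.1,3,0.2],"twist":[0.2,0,0],"grip":50},{"delta_pos":[0.1,4,0.2],"twist":[0.2,0,0],"grip":50},{"delta_pos":[0.1,4.3,0.2],"twist":[0.2,0,0],"grip":50},{"delta_pos":[0.1,4.5,0.2],"twist":[0.2,0,0],"grip":50}]'
```

```text
time_s: 9.5
ee_pos: [402.3, -407.8, 32.6]
ee_rot: [-89.9, -0.1, -142.7]
force: [-0.0, 0.1, -6.1]
gripper_width: 55.9
```

```bash
python3 -m pendant '[{"delta_pos":[0,0.05,0],"twist":[0,0,0],"grip":50},{"delta_pos":[0,0.1,0],"twist":[0,0,0],"grip":50},{"delta_pos":[0,0.15,0],"twist":[0,0,0],"grip":50},{"delta_pos":[0,0.2,0],"twist":[0,0,0],"grip":50},{"delta_pos":[0,0.2,0],"twist":[0,0,0],"grip":50}]'
```

```text
time_s: 10.0
ee_pos: [402.0, -408.2, 30.7]
ee_rot: [-89.9, -0.1, -142.7]
force: [-0.7, 0.4, -5.0]
gripper_width: 55.8
```

```bash
python3 -m pendant '[{"delta_pos":[0,0.05,0],"twist":[0,0,0],"grip":50},{"delta_pos":[0,0.1,0],"twist":[0,0,0],"grip":50},{"delta_pos":[0,0.1,0],"twist":[0,0,0],"grip":62},{"delta_pos":[0,0.1,0],"twist":[0,0,0],"grip":75},{"delta_pos":[0,0.1,0],"twist":[0,0,0],"grip":100}]'
python3 -m pendant '[{"delta_pos":[0,0,0],"twist":[0,0,0],"grip":100},{"delta_pos":[0,-2,0],"twist":[0,0,0],"grip":100},{"delta_pos":[0,-6,0],"twist":[0,0,0],"grip":100},{"delta_pos":[0,-10,0],"twist":[0,0,0],"grip":100},{"delta_pos":[0,-13,0],"twist":[0,0,0],"grip":100}]'
python3 - <<'E'
from h import *
s=state();print(s['qpos'].round(1))
az=np.radians(37);y=np.array([np.cos(az),np.sin(az),0])
# final approach: pre-pose 130mm back
for b in(150,):
  delta(np.array([401,-408,48])+19*y-b*y+[0,0,60],(.602,-.799,0),y)
print(s['ee_pos'],s['ee_rot'])
E
```

```text
time_s: 10.5
ee_pos: [402.6, -408.8, 30.3]
ee_rot: [-89.8, -0.1, -142.7]
force: [0.0, -1.5, -0.4]
gripper_width: 69.6
time_s: 11.0
ee_pos: [402.7, -408.5, 162.4]
ee_rot: [-89.7, -0.1, -142.7]
force: [0.6, 0.4, 0.2]
gripper_width: 91.1
[-46.5  20.2  94.6  -0.1  65.    6.3]
shift cm [13.2   5.46 -0.23] rv 1 [ 0.   0.4 90.1] rv -1 [ 127.1 -126.9   -0. ] 
[ 402.74975491 -408.50119709  162.3807218 ] [-8.97487945e+01 -1.00805613e-01 -1.42714956e+02]
```

```bash
python3 -m pendant '[{"delta_pos":[3,0,0],"twist":[0,0,8],"grip":100},{"delta_pos":[6,0,0],"twist":[0,0,16],"grip":100},{"delta_pos":[9,0,0],"twist":[0,0,24],"grip":100},{"delta_pos":[12,0,0],"twist":[0,0,32],"grip":100},{"delta_pos":[13.2,0,0],"twist":[0,0,40],"grip":100}]'
python3 -m pendant '[{"delta_pos":[0,0,0],"twist":[0,0,8],"grip":100},{"delta_pos":[0,0,0],"twist":[0,0,16],"grip":100},{"delta_pos":[0,0,0],"twist":[0,0,24],"grip":100},{"delta_pos":[0,0,0],"twist":[0,0,32],"grip":100},{"delta_pos":[0,0,0],"twist":[0,0,40],"grip":100}]'
python3 - <<'E'
from h import *
s=state();print(s['qpos'].round(1),s['ee_rot'])
az=np.radians(37);y=np.array([np.cos(az),np.sin(az),0])
delta(np.array([401,-408,48])-131*y+[0,0,40],(.602,-.799,0),y)
grab('side','s6');grab('top','t6')
E
```

```text
time_s: 11.5
ee_pos: [295.0, -490.5, 160.9]
ee_rot: [-89.6, 40.1, -142.6]
force: [0.6, 1.2, -0.4]
gripper_width: 91.5
time_s: 12.0
ee_pos: [296.4, -489.0, 160.0]
ee_rot: [-89.0, 80.1, -141.9]
force: [1.2, -0.5, 0.1]
gripper_width: 91.3
[-88.2  46.7  91.6  56.1 104.5 -56.1] [ -89.03382422   80.10150186 -141.87029539]
shift cm [ 7.07  1.36 -0.19] rv 1 [0.2 0.2 9.9] rv -1 [  15.5 -179.1   -0.3]
```

View pics/s6.png

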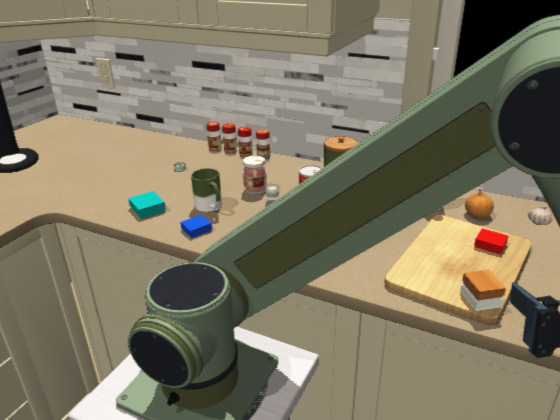

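The box stands shut on the board corner: lid at side (484,283), white part at (484,297). I'll re-measure its pose.

Run:
```python
from h import *
a=cv2.imread('pics/s6.png');cv2.imwrite('pics/s6c.png',cv2.resize(a[255:325,440:520],None,fx=8,fy=8,interpolation=cv2.INTER_CUBIC))
hs=cv2.cvtColor(a,cv2.COLOR_BGR2HSV)
b=cv2.imread('pics/t6.png');cv2.imwrite('pics/t6c.png',cv2.resize(b[220:280,370:450],None,fx=8,fy=8,interpolation=cv2.INTER_CUBIC))
```

```text
(no output)
```

View pics/s6c.png

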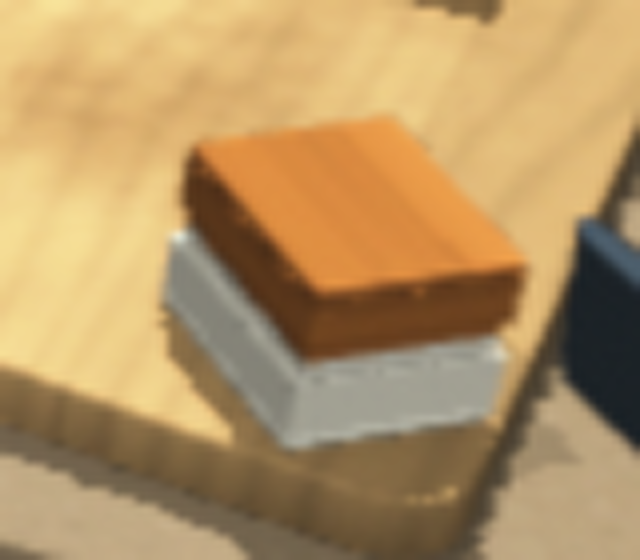

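View pics/t6c.png

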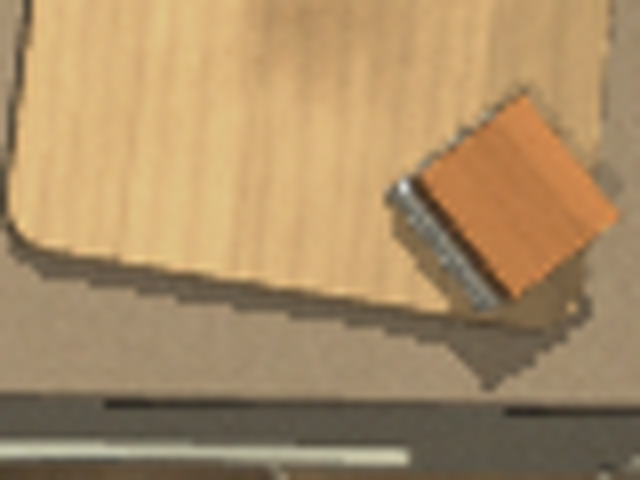

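Run:
```python
from h import *
def pr(n,X):
    c=imaging.camera_info(n);p=np.array(c['R'])@np.array(X)+c['t'];return np.array([c['fx']*p[0]/p[2]+c['cx'],c['fy']*p[1]/p[2]+c['cy']])
print('vertical proj',pr('side',(400,-407,22)),pr('side',(400,-407,72)))
f=lambda u,v,z:ray('side',440+(u+.5)/8-.5,255+(v+.5)/8-.5,z)
C=[f(*p,72) for p in((192,150),(390,118),(525,266),(318,292))]
print(np.round(C,1),np.mean(C,0)); 
for i in range(4): e=C[(i+1)%4]-C[i];print(np.linalg.norm(e).round(1),np.degrees(np.arctan2(e[1],e[0])).round(1))
g=lambda u,v,z:ray('top',370+(u+.5)/8-.5,220+(v+.5)/8-.5,z)
C=[g(*p,72) for p in((412,178),(527,95),(620,213),(512,298))]
print(np.round(C,1),np.mean(C,0))
for i in range(4): e=C[(i+1)%4]-C[i];print(np.linalg.norm(e).round(1),np.degrees(np.arctan2(e[1],e[0])).round(1))
print('bottom',f(290,445,22),f(495,412,22),f(165,303,22), 'lid',f(318,292,72))
print('corner',g(585,325,22),f(465,500,22))
```

```text
vertical proj [479.76302777 301.12274859] [484.32526923 281.33338199]
[[ 409.8 -366.1   72. ]
 [ 444.9 -409.2   72. ]
 [ 395.7 -445.8   72. ]
 [ 364.4 -402.2   72. ]] [ 403.70023825 -405.82715996   72.        ]
55.6 -50.9
61.3 -143.4
53.7 125.7
58.1 38.5
[[ 411.8 -362.    72. ]
 [ 446.4 -409.4   72. ]
 [ 399.3 -444.6   72. ]
 [ 364.3 -400.2   72. ]] [ 405.42998521 -404.04844184   72.        ]
58.7 -53.9
58.8 -143.2
56.6 128.2
60.9 38.8
bottom [ 368.11502534 -403.69101918   22.        ] [ 402.44023242 -447.75817571   22.        ] [ 411.69109667 -366.95266219   22.        ] lid [ 364.35919411 -402.21543984   72.        ]
corner [ 359.49986743 -444.42558489   22.        ] [ 365.24578365 -444.49762162   22.        ]
```

```bash
python3 - <<'E'
from h import *
az=np.radians(37);y=np.array([np.cos(az),np.sin(az),0])
delta(np.array([404,-406,48])-111*y,(.602,-.799,0),y)
delta(np.array([404,-406,48])+19*y,(.602,-.799,0),y)
E
python3 -m pendant '[{"delta_pos":[2,0.4,0],"twist":[0,0,3],"grip":100},{"delta_pos":[4,0.8,0],"twist":[0,0,6],"grip":100},{"delta_pos":[6,1.1,-0.1],"twist":[0,0,9],"grip":100},{"delta_pos":[8,1.3,-0.2],"twist":[0,0,9.4],"grip":100},{"delta_pos":[9,1.4,-0.2],"twist":[0,0,9.4],"grip":100}]'
python3 - <<'E'
from h import *
az=np.radians(37);y=np.array([np.cos(az),np.sin(az),0])
delta(np.array([404,-406,48])-111*y,(.602,-.799,0),y)
delta(np.array([404,-406,48])+19*y,(.602,-.799,0),y)
E
```

```text
shift cm [10.15  4.25  0.05] rv 1 [ 0.2 -0.4  9.9] rv -1 [-15.5 178.9   0.3] 
shift cm [ 7.91 17.06  0.09] rv 1 [ 0.2 -0.4  9.9] rv -1 [-15.5 178.9   0.3] 
time_s: 12.6
ee_pos: [294.7, -487.5, 67.9]
ee_rot: [-87.3, 89.1, -139.9]
force: [0.2, 0.5, -0.2]
gripper_width: 91.3
shift cm [1.95 2.57 0.09] rv 1 [0.3 0.  0.9] rv -1 [   1.4 -179.9   -0.5] 
shift cm [ 1.75 15.56  0.17] rv 1 [0.3 0.  0.9] rv -1 [   1.4 -179.9   -0.5]
```

```bash
python3 -m pendant '[{"delta_pos":[0.6,1.5,0],"twist":[0,0,0],"grip":100},{"delta_pos":[1.2,3,0.1],"twist":[0,0,0],"grip":100},{"delta_pos":[1.7,4.5,0.1],"twist":[0,0,0],"grip":100},{"delta_pos":[1.8,6,0.1],"twist":[0,0,0],"grip":100},{"delta_pos":[1.8,7,0.1],"twist":[0,0,0],"grip":100}]'
python3 - <<'E'
from h import *
az=np.radians(37);y=np.array([np.cos(az),np.sin(az),0])
delta(np.array([404,-406,48])+19*y,(.602,-.799,0),y)
grab('side','s7')
cv2.imwrite('pics/s7c.png',cv2.resize(cv2.imread('pics/s7.png')[240:350,420:560],None,fx=5,fy=5,interpolation=cv2.INTER_CUBIC))
E
```

```text
time_s: 13.1
ee_pos: [351.9, -444.7, 50.4]
ee_rot: [-85.9, 89.3, -138.6]
force: [-0.7, -0.0, -1.2]
gripper_width: 91.3
shift cm [0.13 8.39 0.1 ] rv 1 [0.4 0.1 0.7] rv -1 [   1.1 -179.9   -0.6]
```

View pics/s7c.png

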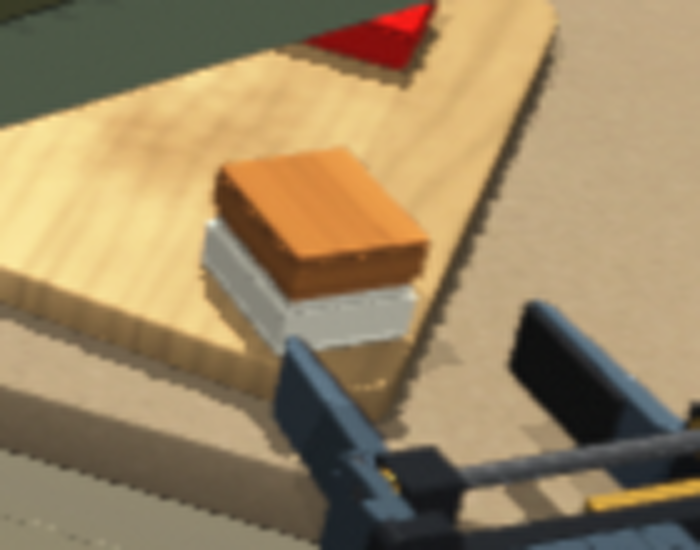

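The jaws straddle the box line, fingertips at crop (290,345) and (535,305), with the seam between them. I'll advance and grip.

```bash
python3 -m pendant '[{"delta_pos":[0.1,2.5,0.1],"twist":[0,0,0],"grip":100},{"delta_pos":[0.1,5,0.1],"twist":[0,0,0],"grip":100},{"delta_pos":[0.1,7,0.1],"twist":[0,0,0],"grip":100},{"delta_pos":[0.1,8.3,0.1],"twist":[0,0,0],"grip":100},{"delta_pos":[0.1,8.3,0.1],"twist":[0,0,0],"grip":100}]'
python3 - <<'E'
from h import *
az=np.radians(37);y=np.array([np.cos(az),np.sin(az),0])
delta(np.array([404,-406,48])+19*y,(.602,-.799,0),y)
s=state();print(s['ee_pos'],s['force'],s['qpos'].round(1))
from kin import fkq
print(fkq(s['qpos'])[0])
E
```

```text
time_s: 13.65
ee_pos: [418.0, -395.4, 48.1]
ee_rot: [-87.1, 89.3, -139.7]
force: [0.4, -0.1, 0.7]
gripper_width: 91.0
shift cm [0.01 0.14 0.01] rv 1 [0.4 0.  0.7] rv -1 [   1.1 -180.    -0.6] 
[ 418.00936034 -395.35684373   48.11894062] [ 0.44488274 -0.09088642  0.65290147] [-76.9  58.  102.4  66.7  97.2 -72.1]
[ 457.01356187 -355.02654292  114.90287952]
```

```bash
python3 -m pendant '[{"delta_pos":[0,0.1,0],"twist":[0,0,0],"grip":75},{"delta_pos":[0,0.1,0],"twist":[0,0,0],"grip":65},{"delta_pos":[0,0.1,0],"twist":[0,0,0],"grip":58},{"delta_pos":[0,0.1,0],"twist":[0,0,0],"grip":50},{"delta_pos":[0,0.1,0],"twist":[0,0,0],"grip":50}]' 40;python3 -m pendant '[{"delta_pos":[0,0,0],"twist":[0,0,0],"grip":50},{"delta_pos":[0,0,0],"twist":[0,0,0],"grip":50},{"delta_pos":[0,0,0],"twist":[0,0,0],"grip":50},{"delta_pos":[-0.5,0,0],"twist":[0,0,0],"grip":50},{"delta_pos":[-1.5,0,0],"twist":[0,0,0],"grip":50}]' 40
python3 - <<'E'
from h import *
grab('side','s8')
cv2.imwrite('pics/s8c.png',cv2.resize(cv2.imread('pics/s8.png')[240:350,420:560],None,fx=5,fy=5,interpolation=cv2.INTER_CUBIC))
E
```

```text
time_s: 14.15
ee_pos: [417.6, -396.5, 47.8]
ee_rot: [-84.2, 89.3, -136.9]
force: [-1.8, -1.0, 0.4]
gripper_width: 56.0
time_s: 14.65
ee_pos: [418.1, -395.5, 61.4]
ee_rot: [-94.8, 89.1, -147.5]
force: [-0.3, -0.1, -6.5]
gripper_width: 55.5
```

View pics/s8c.png

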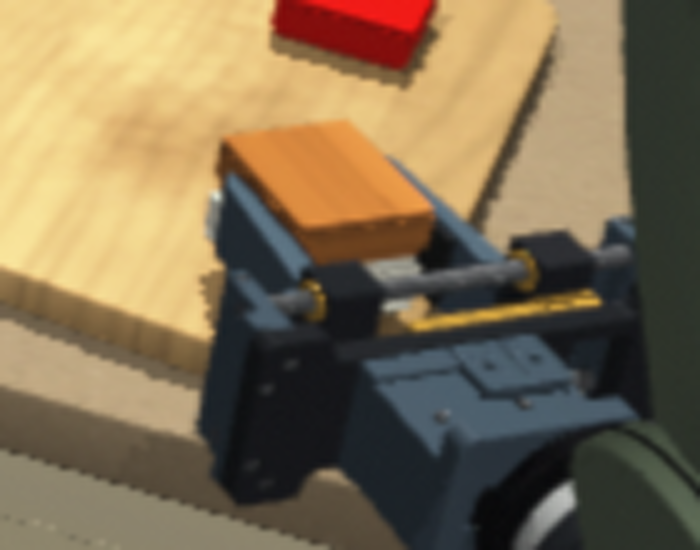

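```bash
python3 -m pendant '[{"delta_pos":[-1.5,0,0],"twist":[0,0,0],"grip":50},{"delta_pos":[-3.5,0,0],"twist":[0,0,0],"grip":50},{"delta_pos":[-6,0,0],"twist":[0,0,0],"grip":50},{"delta_pos":[-8.5,0,0],"twist":[0,0,0],"grip":50},{"delta_pos":[-10,0,0],"twist":[0,0,0],"grip":50}]' 40;python3 -m pendant '[{"delta_pos":[0,0,0],"twist":[0,3,0],"grip":50},{"delta_pos":[0,0,0],"twist":[0,8,0],"grip":50},{"delta_pos":[0,0,0],"twist":[0,14,0],"grip":50},{"delta_pos":[0,0,0],"twist":[0,21,0],"grip":50},{"delta_pos":[0,0,0],"twist":[0,28,0],"grip":50}]' 40
python3 - <<'E'
from h import *
p,R=fk();print(p,R.as_matrix().round(2),state()['qpos'].round(1),state()['gripper_width'])
E
```

```text
time_s: 15.2
ee_pos: [419.0, -394.7, 165.3]
ee_rot: [-76.5, 89.2, -129.2]
force: [-0.2, 0.6, -6.5]
gripper_width: 55.9
time_s: 15.7
ee_pos: [418.9, -394.6, 162.9]
ee_rot: [-178.4, 61.7, 128.8]
force: [0.2, 0.8, -6.0]
gripper_width: 55.4
[ 418.88474595 -394.63916309  162.92636221] [[-0.3   0.8   0.53]
 [ 0.37  0.61 -0.7 ]
 [-0.88 -0.01 -0.47]] [-76.8  47.1 103.4  68.3 100.9 -34.5] 55.41974990673803
```

```bash
M='x'; python3 -m pendant '[{"delta_pos":[0,0,0],"twist":[0,7,0],"grip":50},{"delta_pos":[0,0,0],"twist":[0,14,0],"grip":50},{"delta_pos":[0,0,0],"twist":[0,21,0],"grip":50},{"delta_pos":[0,0,0],"twist":[0,28,0],"grip":50},{"delta_pos":[0,0,0],"twist":[0,35,0],"grip":50}]'
python3 -m pendant '[{"delta_pos":[0,0,0],"twist":[0,7,0],"grip":50},{"delta_pos":[0,0,0],"twist":[0,14,0],"grip":50},{"delta_pos":[0,0,0],"twist":[0,21,0],"grip":50},{"delta_pos":[0,0,0],"twist":[0,28,0],"grip":50},{"delta_pos":[0,0,0],"twist":[0,35,0],"grip":50}]'
python3 - <<'E'
from h import *
grab('side','s9')
cv2.imwrite('pics/s9c.png',cv2.resize(cv2.imread('pics/s9.png')[180:340,420:560],None,fx=4,fy=4,interpolation=cv2.INTER_CUBIC))
print(state()['qpos'].round(1))
E
```

```text
time_s: 16.2
ee_pos: [418.9, -394.7, 162.9]
ee_rot: [-179.1, 26.7, 127.7]
force: [0.3, -0.5, -5.5]
gripper_width: 55.5
time_s: 16.7
ee_pos: [418.9, -394.7, 162.9]
ee_rot: [-179.2, -8.3, 127.2]
force: [0.1, 0.2, -6.5]
gripper_width: 55.8
[-76.8  47.1 103.4  68.3 100.9  35.6]
```

View pics/s9c.png

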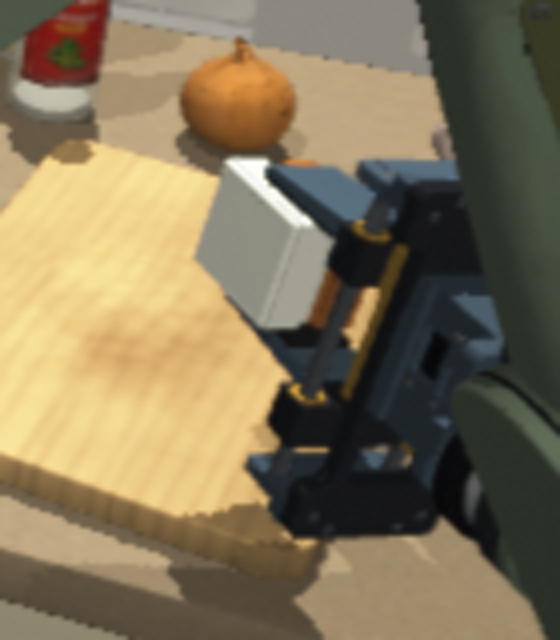

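The box is on its side with its white underside at crop (260,240), and the lid is still held on the far side. I'll finish the turn.

```bash
python3 -m pendant '[{"delta_pos":[0,0,0],"twist":[0,7,0],"grip":50},{"delta_pos":[0,0,0],"twist":[0,14,0],"grip":50},{"delta_pos":[0,0,0],"twist":[0,21,0],"grip":50},{"delta_pos":[0,0,0],"twist":[0,28,0],"grip":50},{"delta_pos":[0,0,0],"twist":[0,35,0],"grip":50}]'
python3 -m pendant '[{"delta_pos":[0,0,0],"twist":[0,7,0],"grip":50},{"delta_pos":[0,0,0],"twist":[0,14,0],"grip":50},{"delta_pos":[0,0,0],"twist":[0,21,0],"grip":50},{"delta_pos":[0,0,0],"twist":[0,28,0],"grip":50},{"delta_pos":[0,0,0],"twist":[0,35,0],"grip":50}]'
python3 - <<'E'
from h import *
grab('side','s10')
cv2.imwrite('pics/s10c.png',cv2.resize(cv2.imread('pics/s10.png')[180:340,420:560],None,fx=4,fy=4,interpolation=cv2.INTER_CUBIC))
print(state()['qpos'].round(1))
az=np.radians(37);y=np.array([np.cos(az),np.sin(az),0])
delta(np.array([404,-406,47])+19*y,(-.602,.799,0),y)
E
```

```text
time_s: 17.25
ee_pos: [418.9, -394.8, 162.9]
ee_rot: [-179.0, -43.1, 126.6]
force: [0.1, 0.4, -6.3]
gripper_width: 55.6
time_s: 17.75
ee_pos: [418.9, -394.7, 162.9]
ee_rot: [-176.3, -78.1, 123.7]
force: [-0.2, -0.8, -6.3]
gripper_width: 55.8
[-76.8  47.2 103.4  68.3 100.9 105.5]
shift cm [-11.35   0.19   2.34] rv 1 [-0.4 11.7 -0.7] rv -1 [  -1.1 -168.3    0.6]
```

View pics/s10c.png

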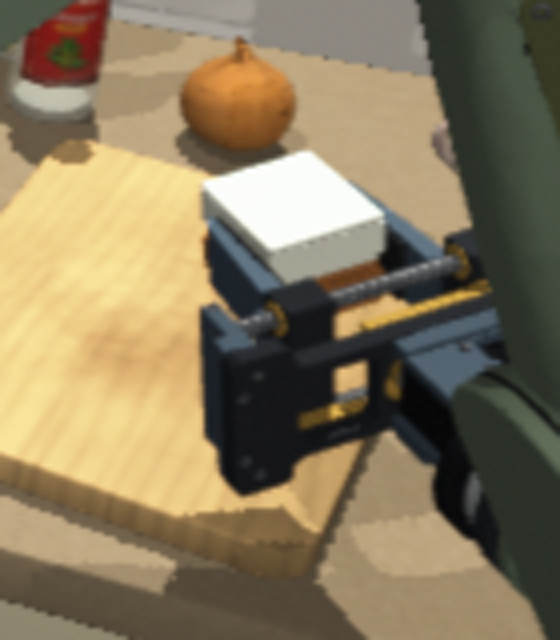

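```bash
python3 -m pendant '[{"delta_pos":[0,0,0],"twist":[-0.2,5,-0.5],"grip":50},{"delta_pos":[0,0,0],"twist":[-0.4,9,-1],"grip":50},{"delta_pos":[0,0,0],"twist":[-0.4,11.7,-1.3],"grip":50},{"delta_pos":[0,0,0],"twist":[-0.4,11.7,-1.3],"grip":50},{"delta_pos":[0,0,0],"twist":[-0.4,11.7,-1.3],"grip":50}]'
python3 - <<'E'
from h import *
az=np.radians(37);y=np.array([np.cos(az),np.sin(az),0])
delta(np.array([404,-406,47])+19*y,(-.602,.799,0),y)
E
```

```text
time_s: 18.3
ee_pos: [419.0, -395.0, 162.9]
ee_rot: [131.5, -89.2, 175.5]
force: [-0.8, 0.7, -5.8]
gripper_width: 55.6
shift cm [-11.59  -0.08   0.13] rv 1 [-0.   0.5  0.6] rv -1 [ 9.000e-01 -1.795e+02  1.000e-01]
```

```bash
python3 -m pendant '[{"delta_pos":[-2,0,0],"twist":[0,0.5,0],"grip":50},{"delta_pos":[-5,0,0],"twist":[0,0.5,0],"grip":50},{"delta_pos":[-8,0,0],"twist":[0,0.5,0],"grip":50},{"delta_pos":[-10,0,0.1],"twist":[0,0.5,0],"grip":50},{"delta_pos":[-11,0,0.1],"twist":[0,0.5,0],"grip":50}]'
python3 -m pendant '[{"delta_pos":[-0.1,0,0],"twist":[0,0,0],"grip":50},{"delta_pos":[-0.2,0,0],"twist":[0,0,0],"grip":50},{"delta_pos":[-0.3,0,0],"twist":[0,0,0],"grip":50},{"delta_pos":[-0.4,0,0],"twist":[0,0,0],"grip":50},{"delta_pos":[-0.4,0,0],"twist":[0,0,0],"grip":50}]'
```

```text
time_s: 18.8
ee_pos: [419.8, -394.1, 51.1]
ee_rot: [77.2, -89.4, -130.2]
force: [0.3, -0.5, -5.4]
gripper_width: 55.8
time_s: 19.3
ee_pos: [419.8, -394.3, 49.4]
ee_rot: [83.1, -89.4, -136.1]
force: [-0.4, 0.7, -4.6]
gripper_width: 55.9
```

```bash
python3 -m pendant '[{"delta_pos":[-0.1,0,0],"twist":[0,0,0],"grip":50},{"delta_pos":[-0.1,0,0],"twist":[0,0,0],"grip":50},{"delta_pos":[-0.1,0,0],"twist":[0,0,0],"grip":50},{"delta_pos":[-0.1,0,0],"twist":[0,0,0],"grip":50},{"delta_pos":[-0.1,0,0],"twist":[0,0,0],"grip":50}]'
python3 - <<'E'
from h import *
grab('side','s11')
cv2.imwrite('pics/s11c.png',cv2.resize(cv2.imread('pics/s11.png')[240:350,420:560],None,fx=5,fy=5,interpolation=cv2.INTER_CUBIC))
E
```

```text
time_s: 19.8
ee_pos: [419.8, -394.1, 47.9]
ee_rot: [77.6, -89.4, -130.6]
force: [1.3, 0.9, -5.8]
gripper_width: 55.9
```

View pics/s11c.png

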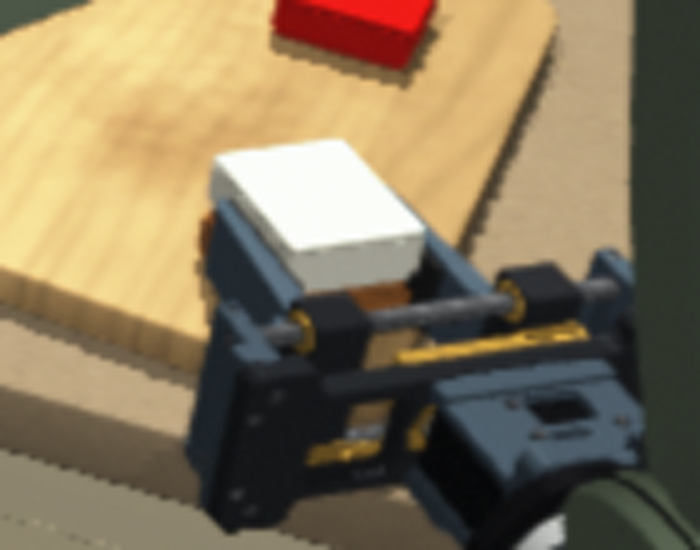

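Upside down and shut, just above the board. I lower it in 1 mm steps until the load comes off.

```bash
python3 -m pendant '[{"delta_pos":[-0.1,0,0],"twist":[0,0,0],"grip":50},{"delta_pos":[-0.1,0,0],"twist":[0,0,0],"grip":50},{"delta_pos":[-0.1,0,0],"twist":[0,0,0],"grip":50},{"delta_pos":[-0.1,0,0],"twist":[0,0,0],"grip":50},{"delta_pos":[-0.1,0,0],"twist":[0,0,0],"grip":50}]'
```

```text
time_s: 20.35
ee_pos: [419.8, -394.1, 46.9]
ee_rot: [77.2, -89.4, -130.2]
force: [-0.2, 0.5, -5.5]
gripper_width: 55.9
```

```bash
python3 -m pendant '[{"delta_pos":[-0.1,0,0],"twist":[0,0,0],"grip":50},{"delta_pos":[-0.1,0,0],"twist":[0,0,0],"grip":50},{"delta_pos":[-0.1,0,0],"twist":[0,0,0],"grip":50},{"delta_pos":[-0.1,0,0],"twist":[0,0,0],"grip":50},{"delta_pos":[-0.1,0,0],"twist":[0,0,0],"grip":50}]'
```

```text
time_s: 20.85
ee_pos: [419.8, -394.1, 45.8]
ee_rot: [77.2, -89.4, -130.2]
force: [0.1, 0.3, -6.8]
gripper_width: 55.8
```

```bash
python3 -m pendant '[{"delta_pos":[-0.1,0,0],"twist":[0,0,0],"grip":50},{"delta_pos":[-0.1,0,0],"twist":[0,0,0],"grip":50},{"delta_pos":[-0.1,0,0],"twist":[0,0,0],"grip":50},{"delta_pos":[-0.1,0,0],"twist":[0,0,0],"grip":50},{"delta_pos":[-0.1,0,0],"twist":[0,0,0],"grip":50}]'
```

```text
time_s: 21.35
ee_pos: [419.7, -394.1, 45.7]
ee_rot: [81.7, -89.3, -134.6]
force: [-1.3, -1.3, 0.1]
gripper_width: 55.9
```

```bash
python3 -m pendant '[{"delta_pos":[-0.03,0,0],"twist":[0,0,0],"grip":50},{"delta_pos":[-0.03,0,0],"twist":[0,0,0],"grip":50},{"delta_pos":[-0.03,0,0],"twist":[0,0,0],"grip":64},{"delta_pos":[-0.03,0,0],"twist":[0,0,0],"grip":80},{"delta_pos":[-0.03,0,0],"twist":[0,0,0],"grip":100}]'
python3 -m pendant '[{"delta_pos":[0,0,0],"twist":[0,0,0],"grip":100},{"delta_pos":[0,0,0],"twist":[0,0,0],"grip":100},{"delta_pos":[0,-1,0],"twist":[0,0,0],"grip":100},{"delta_pos":[0,-3,0],"twist":[0,0,0],"grip":100},{"delta_pos":[0,-6,0],"twist":[0,0,0],"grip":100}]'
python3 - <<'E'
from h import *
grab('side','s12')
cv2.imwrite('pics/s12c.png',cv2.resize(cv2.imread('pics/s12.png')[240:350,420:560],None,fx=5,fy=5,interpolation=cv2.INTER_CUBIC))
E
```

```text
time_s: 21.85
ee_pos: [419.9, -394.0, 44.3]
ee_rot: [74.8, -89.4, -127.8]
force: [0.3, 0.9, -0.3]
gripper_width: 71.6
time_s: 22.35
ee_pos: [370.9, -430.5, 44.0]
ee_rot: [74.8, -89.4, -127.7]
force: [0.1, -0.2, -0.7]
gripper_width: 91.2
```

View pics/s12c.png

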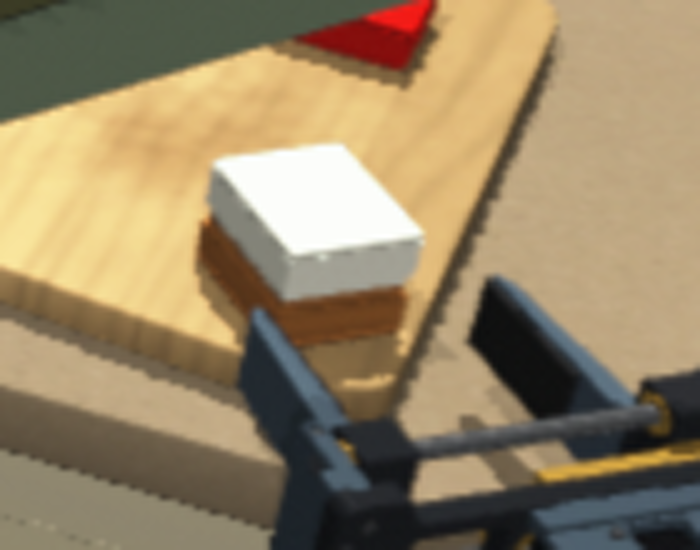

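The box stands upside down and shut on its lid on the board, with the white top at crop (315,200). I'll plan the vertical re-approach.

```bash
python3 - <<'E'
from h import *
f=lambda u,v,z:ray('side',420+(u+.5)/5-.5,240+(v+.5)/5-.5,z)
C=[f(*p,72) for p in((213,162),(341,145),(423,238),(290,253))]
print(np.round(C,1),np.mean(C,0))
for i in range(4): e=C[(i+1)%4]-C[i];print(np.linalg.norm(e).round(1),np.degrees(np.arctan2(e[1],e[0])).round(1))
a=np.radians(-143)
delta((330,-460,170),(np.cos(a),np.sin(a),0))
E
python3 -m pendant '[{"delta_pos":[0,-2,0],"twist":[0,0,0],"grip":100},{"delta_pos":[1,-5,0],"twist":[0,0,0],"grip":100},{"delta_pos":[5,-5,0],"twist":[0,0,0],"grip":100},{"delta_pos":[9,-5,0],"twist":[0,0,0],"grip":100},{"delta_pos":[13,-5,0],"twist":[0,0,0],"grip":100}]'
python3 - <<'E'
from h import *
a=np.radians(-143)
delta((404,-406,170),(np.cos(a),np.sin(a),0))
E
```

```text
[[ 413.2 -362.9   72. ]
 [ 447.  -408.    72. ]
 [ 396.9 -443.9   72. ]
 [ 365.7 -398.9   72. ]] [ 405.71059417 -403.42327496   72.        ]
56.4 -53.2
61.6 -144.4
54.7 124.8
59.6 37.2
shift cm [12.67 -4.45  0.24] rv 1 [ 69.8 -69.2  69.5] rv -1 [-69.5  68.9  69.8] 
time_s: 22.9
ee_pos: [329.5, -462.4, 174.5]
ee_rot: [73.4, -89.4, -126.4]
force: [-0.2, -0.6, 0.7]
gripper_width: 91.3
shift cm [-0.55  9.34  0.03] rv 1 [ 69.7 -69.2  69.8] rv -1 [-69.8  68.8  69.6]
```

```bash
sed -i 's/^L6=400./L6=333./' kin.py
python3 - <<'E'
from h import *
from kin import *
p,R=fk();q=state()['qpos'];print(fkq(q)[0]-p)
rv=np.array([69.7,-69.2,69.8])
for t in np.linspace(0,1,9):
    M=(R*Ro.from_rotvec(rv*t,degrees=True)).as_matrix();tp=p+t*np.array([74,56,0])
    from scipy.optimize import least_squares
    r=least_squares(lambda x:np.r_[(fkq(x)[0]-tp)/10,Ro.from_matrix(fkq(x)[1]@M.T).as_rotvec(degrees=True)/2],np.clip(q,lo+.1,hi-.1),bounds=(lo,hi));q=r.x
    print(t,q.round(0),round(r.cost,2))
E
```

```text
[-13.85778227   1.04841615  -0.48945519]
0.0 [-85.  49.  95.  64. 108. 121.] 0.0
0.125 [-81.  47.  90.  56. 107. 118.] 0.0
0.25 [-78.  44.  85.  49. 105. 113.] 0.0
0.375 [-73.  40.  83.  42. 102. 109.] 0.0
0.5 [-69.  37.  82.  34.  98. 105.] 0.0
0.625 [-64.  32.  82.  26.  92. 101.] 0.0
0.75 [-58.  28.  84.  18.  85.  98.] 0.0
0.875 [-52.  24.  88.  10.  76.  97.] 0.0
1.0 [-45.  20.  93.   0.  67.  98.] 0.0
```

```bash
python3 -m pendant '[{"delta_pos":[0,0,0],"twist":[4.65,-4.6,4.65],"grip":100},{"delta_pos":[0,0,0],"twist":[9.3,-9.2,9.3],"grip":100},{"delta_pos":[0,0,0],"twist":[13.9,-13.8,13.9],"grip":100},{"delta_pos":[0,0,0],"twist":[18.6,-18.4,18.6],"grip":100},{"delta_pos":[0,0,0],"twist":[23.2,-23,23.2],"grip":100}]'
python3 -m pendant '[{"delta_pos":[0,0,0],"twist":[4.65,-4.6,4.65],"grip":100},{"delta_pos":[0,0,0],"twist":[9.3,-9.2,9.3],"grip":100},{"delta_pos":[0,0,0],"twist":[13.9,-13.8,13.9],"grip":100},{"delta_pos":[0,0,0],"twist":[18.6,-18.4,18.6],"grip":100},{"delta_pos":[0,0,0],"twist":[23.2,-23,23.2],"grip":100}]'
python3 - <<'E'
from h import *
a=np.radians(-143)
print(state()['qpos'].round(0))
delta((405,-405,150),(np.cos(a),np.sin(a),0))
E
```

```text
time_s: 23.4
ee_pos: [329.6, -462.8, 173.3]
ee_rot: [-123.4, -57.7, 94.3]
force: [-0.5, -0.4, -0.4]
gripper_width: 91.0
time_s: 23.9
ee_pos: [329.9, -462.9, 173.8]
ee_rot: [-109.2, -26.7, 108.0]
force: [-0.5, -0.6, -0.6]
gripper_width: 91.2
[-68.  32.  81.  21.  92.  95.]
shift cm [ 1.77  6.3  -7.26] rv 1 [ 23.1 -22.9  23.2] rv -1 [-31.8 150.8  31.7]
```

```bash
python3 -m pendant '[{"delta_pos":[0.3,1.2,-1.5],"twist":[4.65,-4.6,4.65],"grip":100},{"delta_pos":[0.7,2.5,-2.9],"twist":[9.3,-9.2,9.3],"grip":100},{"delta_pos":[1.1,3.8,-4.4],"twist":[13.9,-13.8,13.9],"grip":100},{"delta_pos":[1.4,5,-5.8],"twist":[18.6,-18.4,18.6],"grip":100},{"delta_pos":[1.8,6.3,-7.3],"twist":[23.1,-22.9,23.2],"grip":100}]'
python3 -m pendant '[{"delta_pos":[0,1,0],"twist":[0,0,0],"grip":100},{"delta_pos":[0,2,0],"twist":[0,0,0],"grip":100},{"delta_pos":[0,3,0],"twist":[0,0,0],"grip":100},{"delta_pos":[0,4,0],"twist":[0,0,0],"grip":100},{"delta_pos":[0,4,0],"twist":[0,0,0],"grip":100}]'
python3 - <<'E'
from h import *
a=np.radians(-143)
delta((405.5,-404,54),(np.cos(a),np.sin(a),0))
grab('side','s13')
cv2.imwrite('pics/s13c.png',cv2.resize(cv2.imread('pics/s13.png')[220:330,420:560],None,fx=5,fy=5,interpolation=cv2.INTER_CUBIC))
E
```

```text
time_s: 24.4
ee_pos: [406.5, -404.2, 151.1]
ee_rot: [-90.0, 0.1, 126.9]
force: [1.0, -0.3, -0.2]
gripper_width: 91.4
time_s: 24.9
ee_pos: [404.9, -403.3, 108.0]
ee_rot: [-90.2, -0.4, 126.7]
force: [-0.2, -0.5, -0.5]
gripper_width: 91.1
shift cm [-0.13  5.4   0.01] rv 1 [ 0.2 -0.3  0.4] rv -1 [ -0.7 179.7   0.3]
```

View pics/s13c.png

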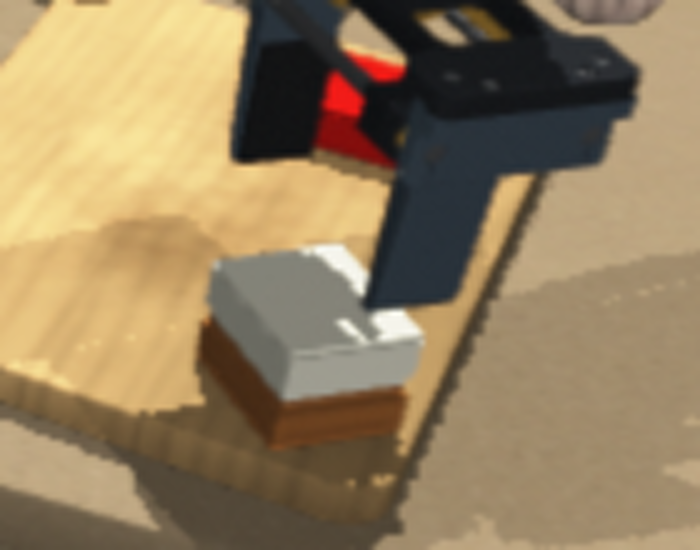

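Jaws open above the upturned box, aligned. I'll descend until the tips are just above the seam groove, so the pads touch only the white box.

```bash
python3 -m pendant '[{"delta_pos":[-0.1,1.5,0],"twist":[0,-0.3,0.2],"grip":100},{"delta_pos":[-0.1,3,0],"twist":[0,-0.3,0.2],"grip":100},{"delta_pos":[-0.1,4.3,0],"twist":[0,-0.3,0.2],"grip":100},{"delta_pos":[-0.1,5.2,0],"twist":[0,-0.3,0.2],"grip":100},{"delta_pos":[-0.1,5.2,0],"twist":[0,-0.3,0.2],"grip":100}]'
python3 -m pendant '[{"delta_pos":[0,0,0],"twist":[0,0,0],"grip":100},{"delta_pos":[0,0,0],"twist":[0,0,0],"grip":100},{"delta_pos":[0,0,0],"twist":[0,0,0],"grip":90},{"delta_pos":[0,0,0],"twist":[0,0,0],"grip":85},{"delta_pos":[0,0,0],"twist":[0,0,0],"grip":80}]' 25
python3 - <<'E'
from h import *
print(state()['ee_pos'])
grab('side','s14')
cv2.imwrite('pics/s14c.png',cv2.resize(cv2.imread('pics/s14.png')[220:330,420:560],None,fx=5,fy=5,interpolation=cv2.INTER_CUBIC))
E
```

```text
time_s: 25.45
ee_pos: [406.5, -403.1, 56.9]
ee_rot: [-90.2, -0.1, 127.1]
force: [0.1, 0.4, 0.1]
gripper_width: 91.2
time_s: 25.95
ee_pos: [407.4, -403.6, 58.5]
ee_rot: [-90.2, 0.0, 127.2]
force: [0.3, 0.4, -0.0]
gripper_width: 73.6
[ 407.36917258 -403.59897477   58.52265477]
```

View pics/s14c.png

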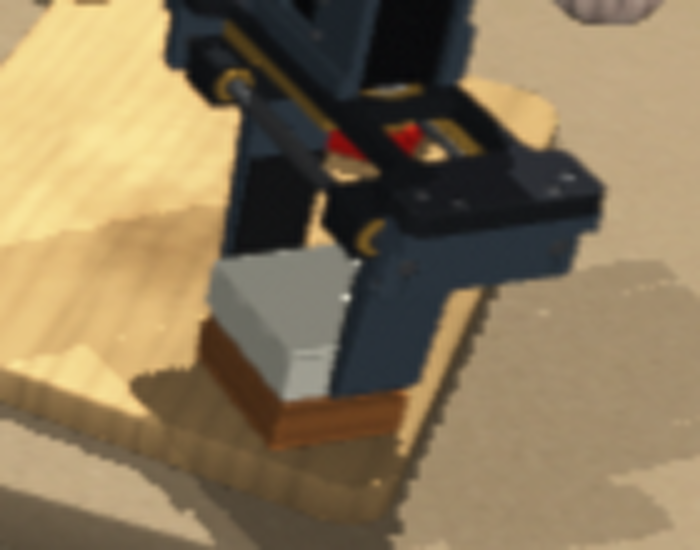

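```bash
python3 -m pendant '[{"delta_pos":[0,0.2,0],"twist":[0,0,0],"grip":74},{"delta_pos":[0,0.2,0],"twist":[0,0,0],"grip":70},{"delta_pos":[0,0.2,0],"twist":[0,0,0],"grip":66},{"delta_pos":[0,0.2,0],"twist":[0,0,0],"grip":60},{"delta_pos":[0,0.2,0],"twist":[0,0,0],"grip":55}]' 25
python3 -m pendant '[{"delta_pos":[0,0,0],"twist":[0,0,0],"grip":55},{"delta_pos":[0,0,0],"twist":[0,0,0],"grip":55},{"delta_pos":[0,-0.2,0],"twist":[0,0,0],"grip":55},{"delta_pos":[0,-0.5,0],"twist":[0,0,0],"grip":55},{"delta_pos":[0,-0.8,0],"twist":[0,0,0],"grip":55}]'
python3 -m pendant '[{"delta_pos":[0,-0.4,0],"twist":[0,0,0],"grip":55},{"delta_pos":[0,-0.9,0],"twist":[0,0,0],"grip":55},{"delta_pos":[0,-1.4,0],"twist":[0,0,0],"grip":55},{"delta_pos":[0,-2,0],"twist":[0,0,0],"grip":55},{"delta_pos":[0,-2.7,0],"twist":[0,0,0],"grip":55}]'
python3 - <<'E'
from h import *
grab('side','s15')
cv2.imwrite('pics/s15c.png',cv2.resize(cv2.imread('pics/s15.png')[220:330,420:560],None,fx=5,fy=5,interpolation=cv2.INTER_CUBIC))
E
```

```text
time_s: 26.5
ee_pos: [407.4, -403.1, 56.0]
ee_rot: [-90.3, -0.0, 127.2]
force: [2.1, 2.0, -0.7]
gripper_width: 61.5
time_s: 27.0
ee_pos: [406.7, -403.6, 64.2]
ee_rot: [-90.2, -0.0, 127.2]
force: [0.2, 0.3, -3.2]
gripper_width: 61.7
time_s: 27.5
ee_pos: [407.2, -403.7, 91.8]
ee_rot: [-90.2, 0.0, 127.2]
force: [0.9, 0.1, -2.4]
gripper_width: 61.6
```

View pics/s15c.png

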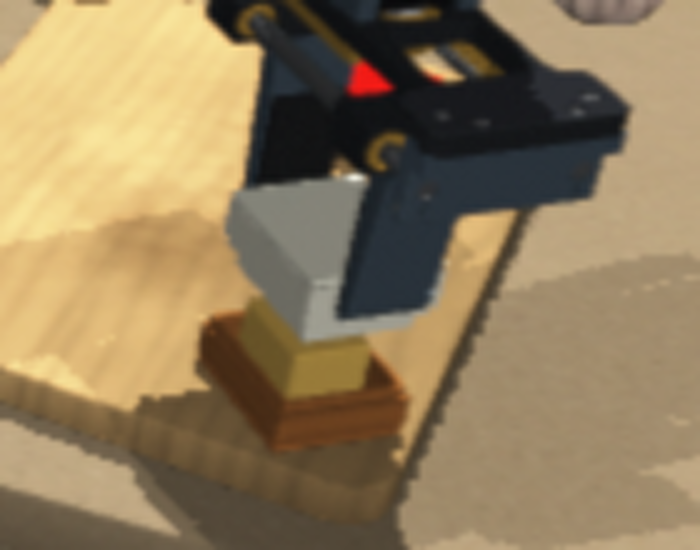

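The cheese (crop (310,350)) stays in the upturned lid, and the white box came off at 2.8 N. I'll carry it to the middle of the board.

```bash
python3 -m pendant '[{"delta_pos":[0,-1,0],"twist":[0,0,0],"grip":55},{"delta_pos":[0,-2,0],"twist":[0,0,0],"grip":55},{"delta_pos":[0,-3,0],"twist":[0,0,0],"grip":55},{"delta_pos":[0,-4,0],"twist":[0,0,0],"grip":55},{"delta_pos":[0,-5,0],"twist":[0,0,0],"grip":55}]'
python3 - <<'E'
from h import *
a=np.radians(-143)
delta((505,-325,100),(np.cos(a),np.sin(a),0))
E
```

```text
time_s: 28.05
ee_pos: [407.0, -403.8, 142.3]
ee_rot: [-90.2, 0.0, 127.2]
force: [-0.1, -0.5, -3.5]
gripper_width: 61.9
shift cm [  0.36   4.28 -12.55] rv 1 [ 0.2  0.2 -0. ] rv -1 [-1.000e-01 -1.798e+02 -4.000e-01]
```

```bash
python3 -m pendant '[{"delta_pos":[0,0,-2.5],"twist":[0.2,0,0],"grip":55},{"delta_pos":[0,0,-5.5],"twist":[0.2,0,0],"grip":55},{"delta_pos":[0,0,-8.5],"twist":[0.2,0,0],"grip":55},{"delta_pos":[0,0.5,-11],"twist":[0.2,0,0],"grip":55},{"delta_pos":[0,1.5,-12.5],"twist":[0.2,0,0],"grip":55}]'
python3 -m pendant '[{"delta_pos":[0,1.5,0],"twist":[0,0,0],"grip":55},{"delta_pos":[0,3,0],"twist":[0,0,0],"grip":55},{"delta_pos":[0,4.5,0],"twist":[0,0,0],"grip":55},{"delta_pos":[0,6,0],"twist":[0,0,0],"grip":55},{"delta_pos":[0,7,0],"twist":[0,0,0],"grip":55}]'
python3 - <<'E'
from h import *
grab('side','s16')
cv2.imwrite('pics/s16c.png',cv2.resize(cv2.imread('pics/s16.png')[200:330,420:560],None,fx=4.5,fy=4.5,interpolation=cv2.INTER_CUBIC))
print(state()['ee_pos'],state()['ee_rot'])
E
```

```text
time_s: 28.55
ee_pos: [508.7, -327.5, 127.7]
ee_rot: [-90.1, 0.2, 127.2]
force: [-0.8, 0.6, -3.2]
gripper_width: 61.5
time_s: 29.05
ee_pos: [505.7, -327.9, 55.2]
ee_rot: [-90.0, -0.1, 127.2]
force: [0.5, 0.7, -3.0]
gripper_width: 62.4
[ 505.08470907 -327.49385351   53.93734005] [-89.94017516  -0.23767564 127.14568476]
```

View pics/s16c.png

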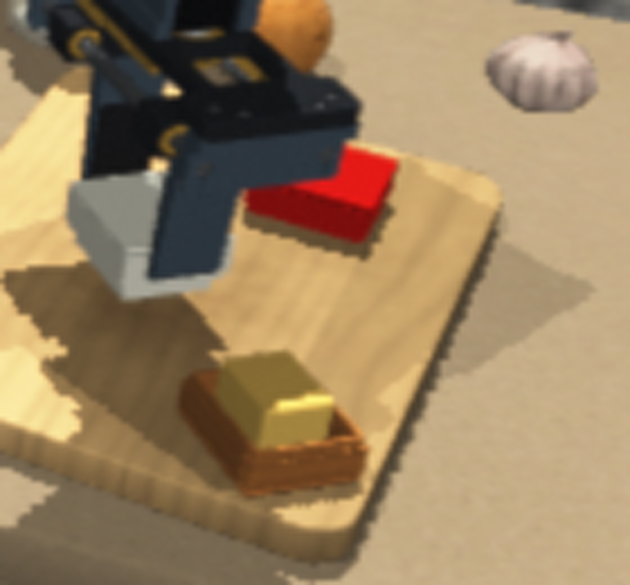

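```bash
python3 -m pendant '[{"delta_pos":[0,0.4,0],"twist":[0,0,0],"grip":55},{"delta_pos":[0,0.7,0],"twist":[0,0,0],"grip":55},{"delta_pos":[0,1,0],"twist":[0,0,0],"grip":55},{"delta_pos":[0,1.1,0],"twist":[0,0,0],"grip":55},{"delta_pos":[0,1.2,0],"twist":[0,0,0],"grip":55}]'
python3 -m pendant '[{"delta_pos":[0,0.05,0],"twist":[0,0,0],"grip":55},{"delta_pos":[0,0.1,0],"twist":[0,0,0],"grip":55},{"delta_pos":[0,0.1,0],"twist":[0,0,0],"grip":55},{"delta_pos":[0,0.1,0],"twist":[0,0,0],"grip":55},{"delta_pos":[0,0.1,0],"twist":[0,0,0],"grip":55}]'
```

```text
time_s: 29.6
ee_pos: [506.8, -328.3, 45.0]
ee_rot: [-90.0, 0.0, 127.2]
force: [0.6, 0.2, -2.6]
gripper_width: 62.0
time_s: 30.1
ee_pos: [506.7, -328.2, 43.8]
ee_rot: [-90.0, 0.0, 127.2]
force: [0.3, 0.7, -2.8]
gripper_width: 61.5
```

```bash
python3 -m pendant '[{"delta_pos":[0,0.05,0],"twist":[0,0,0],"grip":55},{"delta_pos":[0,0.1,0],"twist":[0,0,0],"grip":55},{"delta_pos":[0,0.15,0],"twist":[0,0,0],"grip":55},{"delta_pos":[0,0.15,0],"twist":[0,0,0],"grip":55},{"delta_pos":[0,0.15,0],"twist":[0,0,0],"grip":55}]'
```

```text
time_s: 30.6
ee_pos: [506.7, -328.1, 42.2]
ee_rot: [-90.0, 0.0, 127.2]
force: [-0.2, -0.0, -2.6]
gripper_width: 61.8
```

```bash
python3 -m pendant '[{"delta_pos":[0,0.05,0],"twist":[0,0,0],"grip":55},{"delta_pos":[0,0.1,0],"twist":[0,0,0],"grip":55},{"delta_pos":[0,0.15,0],"twist":[0,0,0],"grip":55},{"delta_pos":[0,0.15,0],"twist":[0,0,0],"grip":55},{"delta_pos":[0,0.15,0],"twist":[0,0,0],"grip":55}]'
```

```text
time_s: 31.1
ee_pos: [506.7, -328.1, 40.7]
ee_rot: [-90.0, 0.0, 127.2]
force: [0.6, -0.7, -3.1]
gripper_width: 62.0
```

```bash
python3 -m pendant '[{"delta_pos":[0,0.05,0],"twist":[0,0,0],"grip":55},{"delta_pos":[0,0.1,0],"twist":[0,0,0],"grip":55},{"delta_pos":[0,0.1,0],"twist":[0,0,0],"grip":55},{"delta_pos":[0,0.1,0],"twist":[0,0,0],"grip":55},{"delta_pos":[0,0.1,0],"twist":[0,0,0],"grip":55}]'
```

```text
time_s: 31.6
ee_pos: [506.7, -328.2, 40.1]
ee_rot: [-90.0, 0.0, 127.2]
force: [-0.7, 1.6, 0.7]
gripper_width: 61.9
```

```bash
python3 -m pendant '[{"delta_pos":[0,0.05,0],"twist":[0,0,0],"grip":55},{"delta_pos":[0,0.1,0],"twist":[0,0,0],"grip":55},{"delta_pos":[0,0.1,0],"twist":[0,0,0],"grip":55},{"delta_pos":[0,0.1,0],"twist":[0,0,0],"grip":55},{"delta_pos":[0,0.1,0],"twist":[0,0,0],"grip":55}]'
```

```text
time_s: 32.1
ee_pos: [506.8, -328.2, 40.0]
ee_rot: [-90.1, 0.1, 127.2]
force: [-1.4, 1.4, 7.5]
gripper_width: 62.2
```

Contact with the board at TCP z = 40 mm, as predicted. Release and withdraw upward.

```bash
python3 -m pendant '[{"delta_pos":[0,-0.08,0],"twist":[0,0,0],"grip":60},{"delta_pos":[0,-0.08,0],"twist":[0,0,0],"grip":75},{"delta_pos":[0,-0.08,0],"twist":[0,0,0],"grip":85},{"delta_pos":[0,-0.08,0],"twist":[0,0,0],"grip":100},{"delta_pos":[0,-0.08,0],"twist":[0,0,0],"grip":100}]'
python3 -m pendant '[{"delta_pos":[0,-0.5,0],"twist":[0,0,0],"grip":100},{"delta_pos":[0,-2.5,0],"twist":[0,0,0],"grip":100},{"delta_pos":[0,-6,0],"twist":[0,0,0],"grip":100},{"delta_pos":[0,-10,0],"twist":[0,0,0],"grip":100},{"delta_pos":[0,-14,0],"twist":[0,0,0],"grip":100}]'
python3 - <<'E'
from h import *
b,d=grab('side','s17');t,d2=grab('top','t17')
cv2.imwrite('pics/s17c.png',cv2.resize(b[200:330,400:560],None,fx=4.5,fy=4.5,interpolation=cv2.INTER_CUBIC))
P=cloud('side',d); 
for n,(u,v) in {}.items(): pass
np.save('d17.npy',d)
E
```

```text
time_s: 32.6
ee_pos: [506.8, -328.2, 39.4]
ee_rot: [-90.0, 0.0, 127.2]
force: [-0.7, 0.3, 0.2]
gripper_width: 88.6
time_s: 33.1
ee_pos: [506.4, -328.0, 181.1]
ee_rot: [-90.0, 0.0, 127.2]
force: [0.9, -0.2, 0.1]
gripper_width: 91.1
```

View pics/s17c.png

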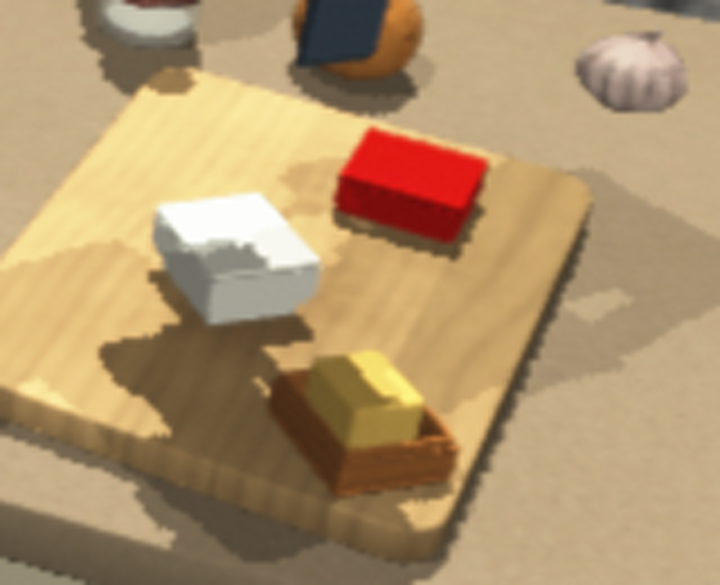

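View pics/s17.png

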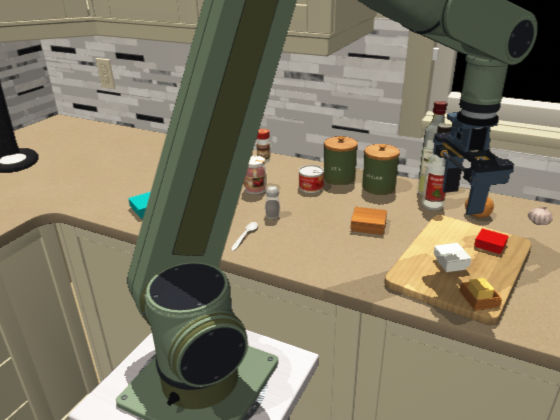

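Run:
```python
from h import *
f=lambda u,v,z:ray('side',400+(u+.5)/4.5-.5,200+(v+.5)/4.5-.5,z)
def q(n,c,z):
    C=np.array([f(*p,z) for p in c]);print(n,C.mean(0).round(1),[np.linalg.norm(C[i]-C[i-1]).round(1) for i in range(4)]);return C.mean(0)
k=q('case',((155,207),(262,194),(320,262),(210,275)),56)
c=q('cheese top',((308,368),(378,350),(424,400),(350,412)),62)
l=q('lid edge',((270,383),(385,370),(457,440),(340,455)),46)
print('case-lid',np.linalg.norm((k-l)[:2]),'cheese-lid',np.linalg.norm((c-l)[:2]))
d=np.load('d17.npy');P=cloud('side',d)
roi=P[240:275,430:475].reshape(-1,3);m=(np.abs(roi[:,0]-k[0])<15)&(np.abs(roi[:,1]-k[1])<15)&(roi[:,2]>45)
pts=roi[m];u=np.linalg.svd(pts-pts.mean(0))[2][2];print('case top z',pts[:,2].mean(),'normal tilt deg',np.degrees(np.arccos(abs(u[2]))))
a=cv2.imread('pics/t2.png').astype(int);b=cv2.imread('pics/t17.png').astype(int)
for n,r in dict(salt=(185,210,255,272),spoon=(210,255,250,265),mug=(185,220,190,225)).items(): print(n,np.abs(a-b)[r[0]:r[1],r[2]:r[3]].mean().round(2))
print(state()['time_s'])
```

```text
case [ 504.5 -329.6   56. ] [np.float64(59.8), np.float64(57.6), np.float64(60.6), np.float64(56.3)]
cheese top [ 400.5 -401.8   62. ] [np.float64(32.1), np.float64(37.5), np.float64(36.7), np.float64(35.6)]
lid edge [ 401.  -403.5   46. ] [np.float64(52.5), np.float64(55.5), np.float64(51.6), np.float64(54.7)]
case-lid 127.19209415762737 cheese-lid 1.7391237932258348
case top z 55.84222404581615 normal tilt deg 0.09103702082205509
salt 3.72
spoon 3.84
mug 2.96
33.2
```

All measurements agree with the goal and the bystanders haven't moved. Handing in.

```bash
python3 -c "
from workcell import job,state
print(job.job_done()); print(state()['time_s'])"
```

```text
the job is handed in; nothing more can be done
None
the job is handed in; nothing more can be done
```

The job is handed in at about 33 s of the 72 s allowed. The hand-in gives no verdict, so these are my own checks.

**What I did**
- I moved a red block out of the working area, to the far end of the board.
- I set the closed box on the board's front-right corner and gripped it level across the seam at 40 N. I then turned it 180° and stood it on its lid.
- I let go of the box and pulled back before opening it. A picture at that point showed it shut and upside down.
- I lifted the white box straight off from above, gripping only its upper 15 mm, and set it down upside down near the middle of the board.

**What the last checks showed**

| Check | Measured | Required |
|---|---|---|
| Cheese centre from lid centre | about 2 mm | under 16 mm |
| Lid position from board centre (x, y) | about −75, −125 mm | within 100, 150 mm |
| White box from lid | 127 mm | over 60 mm |
| White box tilt | 0.1° | under about 5° (0.09 rad) |
| White box top height | 55.8 mm, where 56 mm is expected for standing on its collar on the board | |

- **Mug, salt shaker, teaspoon:** comparing an early picture with the last one showed no sign that they moved.
- **Disagreements:** none of the checks failed. The two cameras differed by 2–3 mm, and the lid and cheese edges came out up to about 8 mm off their nominal sizes at this pixel size.

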